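Lock an insole pack in the gluing jig with a T-handle hex key

TASK

Clamp the pack of insoles in the gluing jig: push the sliding heel jaw along the bed until the pack is held snug between the jaw and the toe posts, then take the red T-handle hex key from its stand, seat it fully home in the recessed lock screw on the jaw before turning it, and tighten the screw clockwise until it stops. Hang the red key back in the stand, and leave the other two keys, the glue tin, the spare pack and the shoe last where they are.

Things in the scene. Friction and masses are not known exactly. Their poses are not given: they have to be found in the camera images.
- jig: fixed bench jig: aluminium bed 400 x 120 x 16 mm with a T-slot along it. Origin under the bed's centre; x along the bed to the toe end, z up; bed top 16 mm up. Two fixed smooth black toe posts (16 mm across, tops 82 mm up) at x = +172 mm, y = +-26 mm rise from a blue foot; blue side guides 30 mm high, x = +30 to +155 mm, inner faces at y = +-39.5 mm.
- jaw (a joint): travel in m of the blue heel jaw along the bed's +x, from 0 (drawn back). It sticks with about 3 N and stays where it is left; the pack adds a few N as the jaw shoves it along the bed. With the pack up against the toe posts and the jaw's two pads against the pack's heel it reads 0.050 (snug); it cannot go much farther unless the pack is missing. It starts between 0 and 0.015
- jaw_rear (a point): middle of the top edge of the jaw's rear face, the flat upright face to push on: 84 mm wide, from the bed (16 mm up) to this point (50 mm up). Axes as the jig's. The jaw is a block 67 mm long from here forward with a flat top 50 mm up, then an upright plate 13 mm thick, 84 mm wide, its top 82 mm up, carrying two black heel pads
- lock_screw (a joint): turn in rad of the jaw's lock screw, growing clockwise seen from above (tightening). Starts loose between 0.15 and 0.6, stops dead at 1.55 (tight). It drags with about 0.1 N m and stays where it is left; a key held in the fingers lags the hand by up to 0.3 rad as it turns the screw, so turn until this reads tight; once tight the jaw no longer slides
- socket (a point): mouth of the hex socket in the dark lock screw's head, on its axis; z up, x through a corner of the hexagon (turns with the screw). Socket 14.6 mm across flats (the 14 mm key has 4 degrees of play each way), 10 mm deep, flat bottom. The head (24 mm across) sits in a 27 mm counterbore, 2 mm below the jaw's top; this point is 34 mm ahead of jaw_rear and 48 mm above the table
- pack: pack of pink-beige insoles tied with red thread, 195 mm long, 72 mm wide, 48 mm high, about 0.5 kg, lying on the bed between the jaw and the toe posts with some play at both ends. Origin under its centre, x towards the toes. At snug its origin is at x = +75 mm, y = 0 in the jig's frame
- key_red: red T-handle hex key, the one that fits: 14 mm across flats, 0.2 kg. Origin at the tip's centre; z up the shank; x along the handle and through a corner of the hex. Chamfered tip, shank 95 mm, black flange 30 mm across, 6 mm thick, neck 18 mm across, handle 90 x 22 x 26 mm centred 125 mm above the tip. Hangs tip down by its flange, handle within 25 degrees of square to the stand's row
- key_blue: blue T-handle key, same shape as the red one but 12 mm across flats; hangs in another hole of the stand; leave alone
- key_yellow: yellow T-handle key, same shape but 10 mm across flats; hangs in another hole of the stand; leave alone
- stand: fixed green sheet-metal key stand, 236 x 90 mm and 118 mm high, open in front. Origin under its centre; row of three holes along x. Which key hangs in which hole changes, as does the side of the jig on which it stands
- stand_hole0 (a point): centre of the first hole (x = -72 mm in the stand's frame) at the top of the stand's 6 mm thick top plate, 118 mm up; hole 20 mm across
- stand_hole1 (a point): the same for the middle hole (x = 0)
- stand_hole2 (a point): the same for the third hole (x = +72 mm)
- glue_tin: closed glue tin with a yellow band, 91 mm across, 94 mm high; origin under its centre; bystander
- spare_pack: another pack of insoles, 195 x 72 x 56 mm, on the table; origin under its centre; bystander
- shoe_last: green plastic shoe last, 182 x 74 x 94 mm, on the table; origin under its middle; bystander
- key_red_flange (a point): on the red key's axis at the underside of its flange, 95 mm above the tip; it lies on the top plate at the hole's centre when the key hangs

How it is judged:
By the outcome, as a careful person would: the job done as asked, in the order asked, and still so for the second after the job is handed in, with the robot touching nothing.
It also fails if it takes over 61 s, if anything falls off the work surface, if the arm or the gripper's body presses on something with over 40 N, if the wrist force passes 120 N, or if a joint passes its speed limit or range.

ROBOT

A 7-joint arm with a two-finger parallel gripper is mounted at the origin on the work surface. World frame = base frame: x ahead of the robot, y to its left, z up, the work surface at z = 0. Lengths are in m, angles in rad, forces in N, time in s.
With the tool pointing down it reaches from about 0.4 to 0.9 m from the base axis. Payload 5.5 kg.
Tool frame: the origin (TCP) lies at the very end of the fingers, on their centre line; the grasp point (between the pads) lies arm.tcp_to_grasp behind it (arm.tcp_to_grasp is the distance from the TCP to the grasp point, in m); z points along the fingers, y is the line along which they close (so a half turn about z gives the same grasp; the last joint's range is limited). The gripper opens to 85 mm and grips with 20 to 120 N. Pads are 22 mm wide; open, the fingers measure 114 mm over their backs; the gripper's body (76 mm by 85 mm) begins 54 mm behind the grasp point. The pads swing forward as they close: fully open they stand 13 mm farther back than shut.
Start: joints at [1.509, 0.501, -0.427, 1.55, 0.221, 1.138, -0.21], TCP at [0.207, -0.616, 0.231] pointing down, gripper open.
Joint ranges: [-2.88, 2.88], [-0.31, 2.03], [-1.54, 1.56], [0.2, 2.42], [-1.41, 4.55], [0.19, 2.02], [-2.57, 2.57]. Speed limits (rad/s): [2.57, 2.57, 3.14, 3.14, 3.14, 3.14, 3.14].

INTERFACE

Orientations are given as a 3x3 rotation matrix whose columns are the frame's x, y, z axes.
In Python, from station import arm gives the robot as it stands.
- The arm moves only by the shell command python3 jog.py 'ROWS'. ROWS is rows parted by semicolons, their numbers by spaces, 1 to 20 of them, each of 7 numbers: a rotation vector rx, ry, rz in rad, then dx, dy, dz in m, then the finger opening in m; each row is the pose to reach, as a shift and turn from the pose commanded when the command began, along the tool's axes at that moment; what a row does not reach only later rows make up. A row lasts 1/8 s, in which the tool goes at most 0.0625 m and 0.188 rad, less where a joint would pass 70% of its speed; a pose out of reach is approached as far as the arm can. The fingers move at their own pace and stop on an object; the grip force is fixed at half the most. Time passes only in rows, so rows that do not move let the fingers close. It prints the time, the measured TCP pose, the force, the opening and the grip force at its end.
- arm.get_state(): the state, without advancing time (a new reading comes with each control period).
- arm.get_image(name): name is "scene" or "top" or "wrist"; returns the picture (384x512x3 uint8, red, green, blue); there is no depth.
- arm.calibration(name): a dict with "fovy" (degrees; the focal length in pixels is half the picture's height over the tangent of half this angle, whatever the lens; pixels are square), "cx", "cy" (the principal point, pixels), "extrinsics" (4x4, takes a point from camera to world coordinates); the wrist camera has in their place "T_tool_cam" (4x4, takes a point from camera to tool coordinates, whose origin is the TCP and whose axes are the flange's). Camera axes: x right, y down, z forward; pixel columns grow to the right and rows downward; lengths in m; the calibration is good to about 2 mm. A picture is of the moment at which its call begins: read the wrist's pose just before it. calibration takes no time and is no camera call.
- arm.hand_in(): hands the job in; it is judged then, once.
The state is a dict: "time_s": time; "joint_pos": joint angles; "joint_velocities": joint speeds; "joint_torque": joint torques, N m; "tcp_pos": TCP position; "tool_rot": TCP orientation; "ft_force": force on the tool from outside, world axes, zero at the start; "moment": the same for the moment, N m; "opening": finger opening in m; "grip_force": force on a finger pad.
Only numpy, scipy, OpenCV 4.12 (cv2) and the standard library are available. Lean on these libraries where they do the work, as an engineer would, in place of code of your own. Each camera call takes 0.05 s, during which the arm holds its last target. There are 200 camera calls.

## Working session

There is one attempt and no reset: what is moved stays moved. The work goes in short steps, Python scripts to look and compute and a shell command to move; the robot and the scene stay as the last step left them, time stands still between calls to the robot, and variables do not carry over. Pictures are saved under pics/ and viewed, at most 10 in all, crops included, and the job is handed in when it is done.

```bash
ls; mkdir -p pics
python3 - <<'E'
from station import arm
import cv2,numpy as np
s=arm.get_state(); print(s); print(arm.tcp_to_grasp)
for n in("scene","top"):
    im=arm.get_image(n); cv2.imwrite(f"pics/{n}0.png",im[...,::-1]); c=arm.calibration(n); print(n,c)
print(arm.calibration("wrist"))
a=cv2.imread("pics/scene0.png");b=cv2.imread("pics/top0.png")
E
```

```text
jog.py
pics
station.py
{'time_s': 0.0, 'joint_pos': array([ 1.50918207,  0.50184102, -0.42676414,  1.55145371,  0.22079102,
        1.1383224 , -0.21029061]), 'joint_velocities': array([-0.00045494,  0.00076027,  0.00056125, -0.00124617,  0.00097646,
       -0.00069822,  0.00055218]), 'joint_torque': array([ 3.58289744e-04, -5.69531035e+01, -5.81623569e+00, -2.80939311e+01,
        1.07336583e-02,  1.18562160e-02, -3.81410615e-06]), 'tcp_pos': array([ 0.20715458, -0.61536364,  0.23025971]), 'tool_rot': array([[ 9.47698074e-01,  3.19167710e-01, -5.77332578e-04],
       [ 3.19168227e-01, -9.47696200e-01,  1.88551413e-03],
       [ 5.46593364e-05, -1.97116433e-03, -9.99998056e-01]]), 'ft_force': array([-0.2070873 , -0.00970119,  0.47930509]), 'moment': array([0.0221143 , 0.00381541, 0.02103663]), 'grip_force': 0.0, 'opening': 0.08514716430811826}
0.0187
scene {'fovy': 57.478841652339575, 'cx': 252.1084203756958, 'cy': 191.76134107174076, 'extrinsics': array([[-1.74778945e-01,  6.57093706e-01, -7.33266788e-01,
         1.17047863e+00],
       [ 9.84607347e-01,  1.17271121e-01, -1.2959883
[... 380 characters left out ...]
4e-01],
       [-9.99753532e-01,  2.21983241e-02,  3.32344928e-04,
         1.22852786e-02],
       [-1.74066802e-03, -6.34536334e-02, -9.97983270e-01,
         1.06423333e+00],
       [ 0.00000000e+00,  0.00000000e+00,  0.00000000e+00,
         1.00000000e+00]])}
{'fovy': 61.071089750684806, 'cx': 257.3600322589698, 'cy': 197.44737555505338, 'T_tool_cam': array([[ 2.88601866e-05, -9.53873812e-01, -3.00207844e-01,
         7.79869239e-02],
       [ 9.99999681e-01,  2.66980665e-04, -7.52164514e-04,
         2.15550969e-04],
       [ 7.97619722e-04, -3.00207727e-01,  9.53873516e-01,
        -1.41758757e-01],
       [ 0.00000000e+00,  0.00000000e+00,  0.00000000e+00,
         1.00000000e+00]])}
```

View pics/scene0.png

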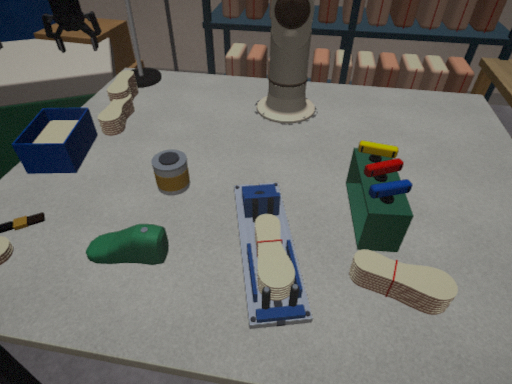

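View pics/top0.png

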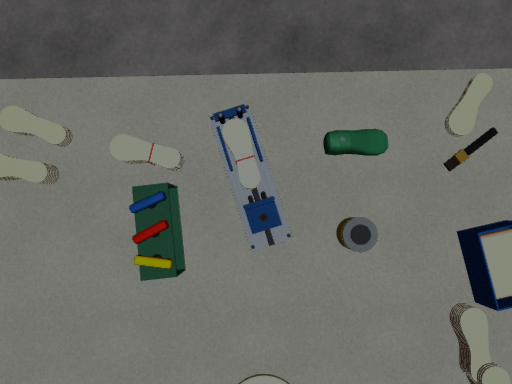

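The scene view shows the jig in the middle with the jaw at its robot end (jaw about 262,198). The red key sits in the stand's middle hole (384,168). In the top view the jaw is at (263,215), the screw at about (264,217) and the red handle at (150,232).

```bash
cat > h.py <<'E'
from station import arm
import numpy as np, cv2
H,W=384,512
def cam(n):
    c=arm.calibration(n); f=H/2/np.tan(np.radians(c["fovy"])/2)
    if n=="wrist":
        s=arm.get_state(); T=np.eye(4); T[:3,:3]=s["tool_rot"]; T[:3,3]=s["tcp_pos"]; T=T@c["T_tool_cam"]
    else: T=c["extrinsics"]
    return f,c["cx"],c["cy"],T
def ray(c,u,v):
    f,cx,cy,T=c; d=T[:3,:3]@np.array([(u-cx)/f,(v-cy)/f,1]); return T[:3,3],d/np.linalg.norm(d)
def onz(c,u,v,z):
    o,d=ray(c,u,v); return o+d*(z-o[2])/d[2]
def tri(rs):
    A=sum(np.eye(3)-np.outer(d,d) for o,d in rs); b=sum((np.eye(3)-np.outer(d,d))@o for o,d in rs)
    p=np.linalg.solve(A,b); return p,max(np.linalg.norm(np.cross(p-o,d)) for o,d in rs)
def proj(c,p):
    f,cx,cy,T=c; q=T[:3,:3].T@(np.asarray(p)-T[:3,3]); return cx+f*q[0]/q[2],cy+f*q[1]/q[2]
def hsv(im): return cv2.cvtColor(im,cv2.COLOR_RGB2HSV)
def blobs(m,amin=40):
    n,l,s,c=cv2.connectedComponentsWithStats(m.astype(np.uint8))
    return sorted([(s[i,4],c[i],l==i) for i in range(1,n) if s[i,4]>=amin],key=lambda t:-t[0])
def red(im): h=hsv(im); return ((h[...,0]<6)|(h[...,0]>174))&(h[...,1]>170)&(h[...,2]>60)
def blue(im): h=hsv(im); return (h[...,0]>100)&(h[...,0]<125)&(h[...,1]>120)&(h[...,2]>40)
def rect(m):
    c,_=cv2.findContours(m.astype(np.uint8),cv2.RETR_EXTERNAL,cv2.CHAIN_APPROX_NONE); return cv2.minAreaRect(max(c,key=cv2.contourArea))
E
python3 - <<'E'
from h import *
R=[]
for n in("scene","top"):
    im=cv2.imread(f"pics/{n}0.png")[...,::-1].copy(); c=cam(n)
    b=blobs(red(im)); print(n,[(x[0],x[1].round(1)) for x in b]); 
    r=rect(b[0][2]); R.append(ray(c,*b[0][1])); print(cv2.boxPoints(r).round(1).tolist())
    if n=="top":
        bp=cv2.boxPoints(r); P=np.array([onz(c,*p,.151) for p in bp]); print(P.round(3), [np.linalg.norm(P[i]-P[i-1]).round(3) for i in range(4)])
    b=blobs(blue(im)); print("blue",[(x[0],x[1].round(1),cv2.boxPoints(rect(x[2])).round(0).tolist()) for x in b])
print("red handle",tri(R))
a=cv2.imread("pics/top0.png")[90:260,190:310]; cv2.imwrite("pics/c1.png",cv2.resize(a,None,fx=3.5,fy=3.5,interpolation=2))
E
```

```text
scene [(np.int32(412), array([383. , 166.7]))]
[[363.70001220703125, 164.5], [401.0, 157.0], [403.3999938964844, 169.10000610351562], [366.1000061035156, 176.60000610351562]]
blue [(np.int32(2664), array([ 54.5, 144.2]), [[11.0, 107.0], [95.0, 107.0], [95.0, 172.0], [11.0, 172.0]]), (np.int32(1719), array([21.3, 18. ]), [[-0.0, 0.0], [52.0, 0.0], [52.0, 40.0], [0.0, 40.0]]), (np.int32(574), array([279.9, 312.6]), [[255.0, 309.0], [304.0, 304.0], [305.0, 317.0], [257.0, 322.0]]), (np.int32(515), array([389.4, 188.1]), [[368.0, 185.0], [410.0, 178.0], [412.0, 191.0], [370.0, 198.0]]), (np.int32(420), array([259.1, 191.8]), [[242.0, 187.0], [278.0, 184.0], [279.0, 200.0], [243.0, 203.0]]), (np.int32(179), array([251.4, 270. ]), [[246.0, 244.0], [250.0, 244.0], [256.0, 294.0], [253.0, 294.0]]), (np.int32(149), array([293.7, 264.1]), [[286.0, 241.0], [289.0, 240.0], [302.0, 290.0], [298.0, 290.0]])]
top [(np.int32(320), array([149.8, 231.6]))]
[[131.5, 236.39999389648438], [163.89999389648438, 219.0], [168.10000610351562, 226.8000030517578], [135.6999969482422, 244.1999969482422]]
[[0.495
[... 188 characters left out ...]
3, 214.3]), [[243.0, 204.0], [273.0, 196.0], [282.0, 225.0], [252.0, 234.0]]), (np.int32(335), array([147. , 201.9]), [[128.0, 205.0], [162.0, 190.0], [166.0, 198.0], [132.0, 214.0]]), (np.int32(270), array([491.6, 262.8]), [[476.0, 232.0], [511.0, 224.0], [528.0, 303.0], [494.0, 311.0]]), (np.int32(187), array([229.3, 112.2]), [[213.0, 114.0], [244.0, 104.0], [246.0, 111.0], [215.0, 121.0]]), (np.int32(128), array([254.2, 138.2]), [[246.0, 117.0], [249.0, 117.0], [263.0, 159.0], [260.0, 160.0]]), (np.int32(108), array([224.2, 148.2]), [[216.0, 127.0], [219.0, 126.0], [232.0, 170.0], [230.0, 170.0]])]
red handle (array([0.50545169, 0.26670978, 0.14790371]), np.float64(0.0005997110200566182))
```

View pics/c1.png

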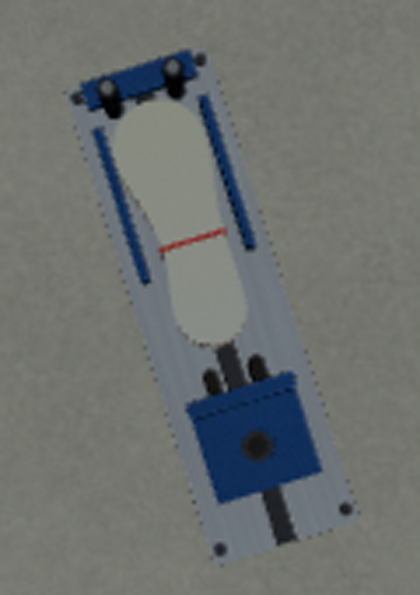

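The crop shows the bed corners at (220,565), (357,515), (205,52) and (68,93). The jaw's rear top edge runs from (218,502) to (322,470), and the screw is at (258,445).

Run:
```python
from h import *
c=cam("top"); P=lambda u,v,z: onz(c,190+u/3.5,90+v/3.5,z)
B=[P(220,565,.016),P(357,515,.016),P(205,52,.016),P(68,93,.016)]
print(np.round(B,3)); print("sizes",np.linalg.norm(B[0]-B[1]),np.linalg.norm(B[1]-B[2]))
ax=(B[2]+B[3]-B[0]-B[1])[:2]; ax/=np.linalg.norm(ax); o=np.mean(B,0)
print("axis",ax,np.degrees(np.arctan2(ax[1],ax[0])),"org",o)
for n,(u,v,z) in dict(rl=(218,502,.05),rr=(322,470,.05),screw=(258,445,.048)).items():
    p=P(u,v,z); d=p[:2]-o[:2]; print(n,p.round(4),"jig",(d@ax).round(4),(ax[0]*d[1]-ax[1]*d[0]).round(4))
g=B[0][:2]
s=arm.get_state();R=s["tool_rot"]
print("tool yaw x-axis deg",np.degrees(np.arctan2(R[1,0],R[0,0])))
```

```text
[[ 0.44   0.02   0.016]
 [ 0.477 -0.088  0.016]
 [ 0.851  0.023  0.016]
 [ 0.82   0.134  0.016]]
sizes 0.11489085671297944 0.3902955732542951
axis [0.95781468 0.28738655] 16.70155733549485 org [0.64674045 0.02246613 0.016     ]
rl [0.4909 0.0206 0.05  ] jig -0.1498 0.043
rr [ 0.5135 -0.0594  0.05  ] jig -0.1511 -0.0402
screw [ 0.5337 -0.011   0.048 ] jig -0.1179 0.0004
tool yaw x-axis deg 18.616421258244696
```

```bash
cat >> h.py <<'E'
from scipy.spatial.transform import Rotation as Ro
def down(yaw): c,s=np.cos(yaw),np.sin(yaw); return np.array([[c,s,0],[s,-c,0],[0,0,-1.]])
def to(p,yawdeg,s=None):
    s=s or arm.get_state(); R=s["tool_rot"]
    d=R.T@(np.asarray(p)-s["tcp_pos"]); r=Ro.from_matrix(R.T@down(np.radians(yawdeg))).as_rotvec()
    print("row",r.round(4),d.round(4),"rows>=",max(np.linalg.norm(d)/.0625,np.linalg.norm(r)/.188).round(1))
def st():
    s=arm.get_state(); R=s["tool_rot"]; print("t",round(s["time_s"],2),"tcp",s["tcp_pos"].round(4),"yaw",np.degrees(np.arctan2(R[1,0],R[0,0])).round(2),"q",s["joint_pos"].round(2),"F",s["ft_force"].round(1),"M",s["moment"].round(2),"open",s["opening"].round(4))
E
python3 -c "
from h import *
to([.534,-.011,.20],16.7)"
```

```text
row [-0.0018 -0.      0.0334] [ 0.5026 -0.4684  0.0312] rows>= 11.0
```

```bash
python3 jog.py '0 0 0 .03 -.03 0 .03; 0 0 0 .07 -.07 0 .03; 0 0 0 .11 -.11 .005 0; 0 0 0 .15 -.15 .01 0; 0 0 0 .19 -.19 .01 0; 0 0 0.01 .23 -.23 .015 0; 0 0 0.02 .27 -.27 .02 0; 0 0 .033 .31 -.31 .02 0; 0 0 .033 .35 -.35 .02 0;0 0 .033 .39 -.385 .03 0;0 0 .033 .43 -.42 .031 0;0 0 .033 .465 -.45 .031 0;0 0 .033 .49 -.46 .031 0;-.002 0 .033 .5026 -.4684 .031 0;-.002 0 .033 .5026 -.4684 .031 0;-.002 0 .033 .5026 -.4684 .031 0'
python3 - <<'E'
from h import *
st(); c=cam("wrist"); im=arm.get_image("wrist"); np.save("w1.npy",im); cv2.imwrite("pics/w1.png",im[...,::-1])
import pickle; pickle.dump(c,open("w1.pkl","wb"))
E
```

```text
time_s: 2.1
tcp_pos: [0.5334, -0.013, 0.2]
tool_rot: [[0.958, 0.286, -0.001], [0.286, -0.958, -0.003], [-0.001, 0.003, -1.0]]
ft_force: [0.7, 0.6, 0.7]
opening: -0.0001
grip_force: 0.0Traceback (most recent call last):
  File "<stdin>", line 2, in <module>
  File "h.py", line 34, in st
    s=arm.get_state(); R=s["tool_rot"]; print("t",round(s["time_s"],2),"tcp",s["tcp_pos"].round(4),"yaw",np.degrees(np.arctan2(R[1,0],R[0,0])).round(2),"q",s["joint_pos"].round(2),"F",s["ft_force"].round(1),"M",s["moment"].round(2),"open",s["opening"].round(4))
                                                                                                                                                                                                                                               ^^^^^^^^^^^^^^^^^^
AttributeError: 'float' object has no attribute 'round'
```

```bash
sed -i 's/s\["opening"\].round(4)/round(s["opening"],4)/' h.py
cat >> h.py <<'E'
import pickle
def snap(k):
    st(); c=cam("wrist"); im=arm.get_image("wrist"); cv2.imwrite(f"pics/{k}.png",im[...,::-1]); pickle.dump(c,open(f"{k}.pkl","wb")); return im,c
E
python3 -c "
from h import *
snap('w1')"
```

```text
t 2.1 tcp [ 0.5334 -0.013   0.2   ] yaw 16.64 q [ 0.57  0.39 -0.74  1.87  0.31  1.01 -1.58] F [0.7 0.6 0.7] M [-0.02  0.01  0.03] open -0.0001
```

View pics/w1.png

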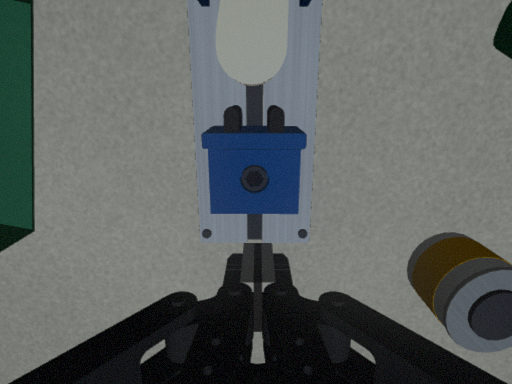

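The wrist view shows the screw at (255,179), the jaw's rear top edge from (211,213) to (299,213), and the bed's rear end from (199,243) to (312,243).

Run:
```python
from h import *
c=pickle.load(open("w1.pkl","rb")); im=cv2.imread("pics/w1.png")
t=cam("top")
p=tri([ray(c,255,179),ray(t,190+258/3.5,90+445/3.5)]); print("screw tri",p, "plane",onz(c,255,179,.048))
L=[onz(c,211,213,.05),onz(c,299,213,.05)]; print("rear",np.round(L,4),np.linalg.norm(L[0]-L[1]))
B=[onz(c,199,244,.016),onz(c,313,244,.016),onz(c,188,0,.016),onz(c,323,0,.016)]; print("bed",np.round(B,4),np.linalg.norm(B[0]-B[1]))
d=L[0]-L[1]; print("yaw",np.degrees(np.arctan2(-d[0],d[1])))
d=(B[2]+B[3]-B[0]-B[1]);print("yaw bed",np.degrees(np.arctan2(d[1],d[0])))
m=(L[0]+L[1])/2; y=np.radians(16.7); a=np.array([np.cos(y),np.sin(y)])
print("mid rear",m,"rear from bed end", (m-(B[0]+B[1])/2)[:2]@a, "screw from rear",(onz(c,255,179,.048)-m)[:2]@a)
q=m[:2]-a*.030; to([*q,.14],16.5); to([*q,.036],16.5)
```

```text
screw tri (array([ 0.53360161, -0.01109954,  0.03787881]), np.float64(0.00014470430766861162)) plane [ 0.53606513 -0.01027384  0.048     ]
rear [[ 0.4925  0.0206  0.05  ]
 [ 0.5165 -0.0599  0.05  ]] 0.08396876162732173
bed [[ 0.4401  0.0256  0.016 ]
 [ 0.4758 -0.0945  0.016 ]
 [ 0.667   0.0902  0.016 ]
 [ 0.7011 -0.0236  0.016 ]] 0.1252907371360297
yaw 16.607533762156244
yaw bed 16.6789341482128
mid rear [ 0.50451244 -0.01965288  0.05      ] rear from bed end 0.04884786831147382 screw from rear 0.032917038993231264
row [0.0026 0.0012 0.002 ] [-0.0595 -0.0022  0.0601] rows>= 1.4
row [0.0026 0.0012 0.002 ] [-0.0594 -0.0025  0.1641] rows>= 2.8
```

```bash
python3 jog.py '.002 0 .002 -.03 -.002 0 0;.002 0 .002 -.059 -.002 .01 0;.002 0 .002 -.0595 -.002 .06 0;.002 0 .002 -.0595 -.0024 .11 0;.002 0 .002 -.0595 -.0024 .15 0;.002 0 .002 -.0595 -.0024 .168 0;.002 0 .002 -.0595 -.0024 .168 0;.002 0 .002 -.0595 -.0024 .168 0'; python3 jog.py '0 0 0 .01 0 0 0;0 0 0 .016 0 0 0; 0 0 0 .022 0 0 0;0 0 0 .028 0 0 0;0 0 0 .034 0 0 0;0 0 0 .04 0 0 0;0 0 0 .046 0 0 0;0 0 0 .046 0 0 0'; python3 -c "
from h import *
st()"
```

```text
time_s: 3.15
tcp_pos: [0.478, -0.027, 0.0337]
tool_rot: [[0.958, 0.286, 0.002], [0.286, -0.958, -0.0], [0.002, 0.001, -1.0]]
ft_force: [0.4, -0.7, 0.5]
opening: -0.0002
grip_force: 0.0
time_s: 4.15
tcp_pos: [0.5214, -0.0136, 0.0322]
tool_rot: [[0.958, 0.286, 0.001], [0.286, -0.958, 0.0], [0.001, -0.0, -1.0]]
ft_force: [-1.1, -1.6, 0.1]
opening: -0.0001
grip_force: 0.9
t 4.15 tcp [ 0.5214 -0.0136  0.0322] yaw 16.61 q [ 0.45  0.61 -0.59  2.    0.53  0.68 -1.76] F [-1.1 -1.6  0.1] M [-0.35  0.3   0.  ] open -0.0001
```

```bash
python3 jog.py '0 0 0 .003 0 0 0;0 0 0 .006 0 0 0;0 0 0 .006 0 0 0'|grep -E "tcp|ft_f"; python3 jog.py '0 0 0 .002 0 0 0;0 0 0 .003 0 0 0;0 0 0 .003 0 0 0'|grep -E "tcp|ft_f"; python3 jog.py '0 0 0 .002 0 0 0;0 0 0 .002 0 0 0'|grep -E "tcp|ft_f"; python3 -c "
from h import *
st()"
```

```text
tcp_pos: [0.526, -0.0122, 0.0321]
ft_force: [-4.2, -2.8, 1.5]
tcp_pos: [0.5265, -0.0119, 0.0318]
ft_force: [-9.3, -3.5, 5.5]
tcp_pos: [0.5266, -0.012, 0.0314]
ft_force: [-13.9, -4.0, 8.8]
t 5.15 tcp [ 0.5266 -0.012   0.0314] yaw 16.57 q [ 0.44  0.63 -0.58  1.98  0.53  0.7  -1.76] F [-13.9  -4.    8.8] M [-0.82  2.67 -0.01] open -0.0001
```

```bash
python3 jog.py '0 0 0 -.01 0 0 0;0 0 0 -.03 0 0 0;0 0 0 -.03 0 -.06 0;0 0 0 -.03 0 -.11 0;0 0 0 .01 0 -.14 0.045;0 0 0 .03 0 -.14 .045;0 0 0 .042 0 -.14 .045;0 0 0 .042 0 -.14 .045;0 0 0 .042 0 -.14 .045'|grep -E "time|tcp|ft_f"
python3 - <<'E'
from h import *
im,c=snap('w2')
print(proj(c,[.5687,-.0005,.048]))
u,v=map(int,proj(c,[.5687,-.0005,.048]))
a=cv2.resize(cv2.convertScaleAbs(im[v-40:v+40,u-50:u+50,::-1],alpha=2),None,fx=6,fy=6,interpolation=cv2.INTER_CUBIC); b=cv2.resize(im[...,::-1],None,fx=.6,fy=.6)
print(u-50,v-40); cv2.imwrite("pics/w2c.png",a)
E
```

```text
time_s: 6.28
tcp_pos: [0.5705, 0.0014, 0.1715]
ft_force: [-0.1, 0.0, 0.5]
t 6.28 tcp [0.5705 0.0014 0.1715] yaw 16.63 q [ 0.5   0.49 -0.71  1.8   0.38  0.99 -1.64] F [-0.1  0.   0.5] M [-0.04 -0.05  0.  ] open 0.0452
(np.float64(259.0348271877868), np.float64(193.6593871627656))
209 153
```

View pics/w2c.png

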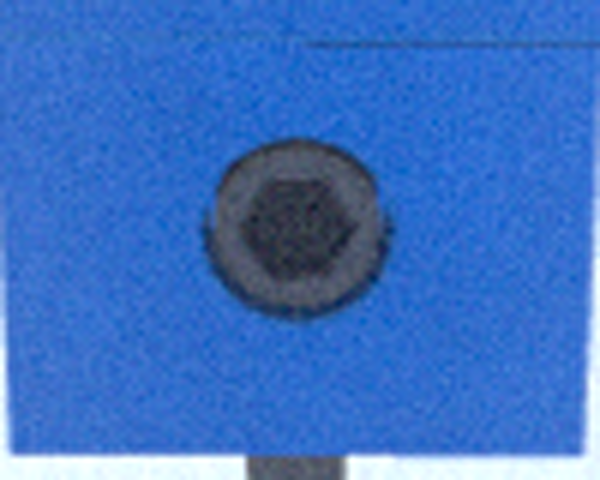

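The boosted crop shows the hex socket centred at about (298,228), with corners near (240,226) and (357,227). It is close to having a corner along the image's horizontal.

Run:
```python
from h import *
c=pickle.load(open("w2.pkl","rb")); im=cv2.imread("pics/w2.png"); t=cam("top")
u0,v0=209+298/6-.5,153+228/6-.5
g=cv2.cvtColor(im,cv2.COLOR_BGR2GRAY).astype(np.float32)
S=16; r=14
x0,y0=int(u0)-r,int(v0)-r
k=cv2.resize(g[y0:y0+2*r+1,x0:x0+2*r+1],None,fx=S,fy=S,interpolation=cv2.INTER_CUBIC); k=cv2.GaussianBlur(k,(0,0),9)
yy,xx=np.mgrid[:k.shape[0],:k.shape[1]]; cc=[(u0-x0+.5)*S,(v0-y0+.5)*S]
rad=np.hypot(xx-cc[0],yy-cc[1])/S
lo=np.median(k[rad<5]); hi=np.median(k[(rad>10.3)&(rad<12)]); print(lo,hi)
for f in (.4,.5,.6):
    th=lo+f*(hi-lo)
    b=blobs((k<th)&(rad<11.5),500)[0]
    cn,_=cv2.findContours(b[2].astype(np.uint8),cv2.RETR_EXTERNAL,cv2.CHAIN_APPROX_NONE); cn=max(cn,key=cv2.contourArea)[:,0]
    uv=(cn+.5)/S+[x0,y0]-.5
    P=np.array([onz(c,*p,.048)[:2] for p in uv]); M=cv2.moments(((P-P.mean(0))*1e5).astype(np.float32)); ctr=P.mean(0)+np.array([M["m10"],M["m01"]])/M["m00"]/1e5
    d=P-ctr; th_=np.arctan2(d[:,1],d[:,0]); rr=np.hypot(*d.T); A=np.linspace(-np.pi,np.pi,720,endpoint=False); o=np.argsort(th_); ri=np.interp(A,th_[o],rr[o],period=2*np.pi)
    z=(ri*np.exp(-6j*A)).mean(); print(f,"ctr",ctr.round(4),"rmean",ri.mean().round(5),"amp",abs(z)*2,"corner deg mod60",np.degrees(-np.angle(z.conj())/-6 if 0 else np.angle((ri*np.exp(6j*A)).mean())/6)%60, "corner rmin/max",ri.min(),ri.max())
h=blue(cv2.cvtColor(im,cv2.COLOR_BGR2RGB))
for x in blobs(h,300)[:3]: print(x[0],x[1].round(1))
# rear edge
B=[onz(c,209+12/6,153+454/6,.05),onz(c,209+583/6,153+454/6,.05)]; print("rear",np.round(B,4),np.linalg.norm(B[0]-B[1]))
```

```text
27.67483 43.632435
0.4 ctr [0.5709 0.0011] rmean 0.0075 amp 0.0004295586454623195 corner deg mod60 49.034867632644264 corner rmin/max 0.006836476187380776 0.008432147294908899
0.5 ctr [0.5709 0.0011] rmean 0.00766 amp 0.00043693255203733296 corner deg mod60 49.26819456579006 corner rmin/max 0.007035901375756578 0.008592920389782294
0.6 ctr [0.5709 0.0011] rmean 0.00783 amp 0.0004477662129082495 corner deg mod60 49.45822300459582 corner rmin/max 0.0072443181632473345 0.008745410679196543
8629 [258.2 181. ]
558 [200.6  23.8]
532 [316.6  23.6]
rear [[ 0.5266  0.0307  0.05  ]
 [ 0.5505 -0.049   0.05  ]] 0.0832319749764515
```

```bash
python3 -c "
from h import *
to([.5055,.2667,.26],117)"
```

```text
row [-1.4000e-03  8.0000e-04 -1.7521e+00] [ 0.0134 -0.273  -0.0883] rows>= 9.3
```

```bash
python3 jog.py '0 0 0 0 0 -.03 .045;0 0 -.1 0 0 -.07 .045;0 0 -.25 0 -.02 -.088 .045;0 0 -.42 0 -.06 -.088 .045;0 0 -.6 0.005 -.1 -.088 .045;0 0 -.78 .01 -.14 -.088 .045;0 0 -.96 .0134 -.18 -.088 .045;0 0 -1.14 .0134 -.22 -.088 .045;0 0 -1.32 .0134 -.25 -.088 .045;0 0 -1.5 .0134 -.265 -.088 .045;0 0 -1.65 .0134 -.273 -.088 .045;0 0 -1.7521 .0134 -.273 -.088 .045;0 0 -1.7521 .0134 -.273 -.088 .045;0 0 -1.7521 .0134 -.273 -.088 .045'|grep -E "time|tcp|ft_f"
python3 - <<'E'
from h import *
im,c=snap('w3')
b=blobs(red(im))[0]; r=rect(b[2]); print(b[0],b[1]); bp=cv2.boxPoints(r); print(bp.round(1).tolist())
P=np.array([onz(c,*p,.161) for p in bp]); print(P.round(4)); print([np.linalg.norm(P[i]-P[i-1]).round(4) for i in range(4)],P.mean(0))
e=P[1]-P[0] if np.linalg.norm(P[1]-P[0])>.05 else P[2]-P[1]; print("handle yaw",np.degrees(np.arctan2(e[1],e[0])))
t=cam("top"); tm=arm.get_image("top"); cv2.imwrite("pics/t2.png",tm[...,::-1])
E
```

```text
time_s: 8.07
tcp_pos: [0.5063, 0.2664, 0.2601]
ft_force: [-0.5, -0.1, 0.4]
t 8.07 tcp [0.5063 0.2664 0.2601] yaw 116.85 q [ 0.32  0.57 -1.18  1.7   0.55  1.25 -0.52] F [-0.5 -0.1  0.4] M [-0.03 -0.02  0.01] open 0.0449
2810 [256.48825623 192.90177936]
[[243.0, 247.0], [243.0, 139.0], [270.0, 139.0], [270.0, 247.0]]
[[0.5157 0.2245 0.161 ]
 [0.4773 0.3029 0.161 ]
 [0.495  0.3119 0.161 ]
 [0.5354 0.2345 0.161 ]]
[np.float64(0.022), np.float64(0.0873), np.float64(0.0198), np.float64(0.0873)] [0.50585528 0.26846219 0.161     ]
handle yaw 116.0974702103261
```

View pics/w3.png

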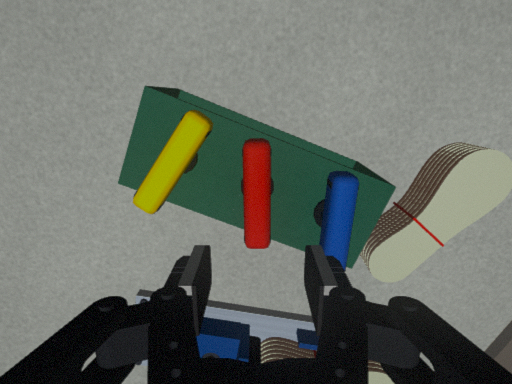

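The wrist view shows the red handle straight along the tool at (256,193), centred between the fingers. The yellow handle (172,163) and the blue one (340,215) are clear of the fingers, so I can descend straight.

```bash
python3 jog.py '0 0 0 0 0 .04 .045;0 0 0 0 0 .09 .045;0 0 0 0 0 .12 .045;0 0 0 0 0 .13 .045;0 0 0 0 0 .13 .045;0 0 0 0 0 .13 0;0 0 0 0 0 .13 0;0 0 0 0 0 .13 0;0 0 0 0 0 .13 0;0 0 0 0 0 .13 0;0 0 0 0 0 .13 0'
python3 - <<'E'
from h import *
st(); a=cv2.imread("pics/t2.png")[90:250,200:310]; cv2.imwrite("pics/t2c.png",cv2.resize(a,None,fx=3.5,fy=3.5,interpolation=2))
E
```

```text
time_s: 9.55
tcp_pos: [0.5072, 0.2676, 0.1319]
tool_rot: [[-0.454, 0.891, 0.002], [0.891, 0.454, 0.001], [-0.0, 0.003, -1.0]]
ft_force: [-1.2, -0.5, 6.2]
opening: 0.0211
grip_force: 59.5
t 9.55 tcp [0.5072 0.2676 0.1319] yaw 116.99 q [ 0.23  0.7  -1.05  1.82  0.7   1.04 -0.63] F [-1.2 -0.5  6.2] M [-0.14  0.13 -0.02] open 0.0211
```

View pics/t2c.png

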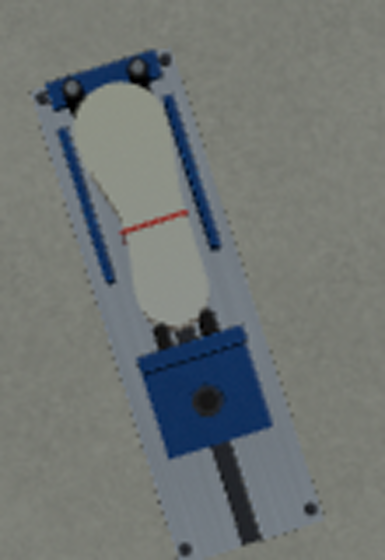

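The top crop shows the pack up against both posts at (72,95) and (138,72), with the pads against its heel, so it is snug. The key is gripped at a 21 mm opening; next I lift it.

```bash
python3 jog.py '0 0 0 0 0 -.02 0;0 0 0 0 0 -.06 0;0 0 0 0 0 -.11 0;0 0 0 0 0 -.15 0;0 0 0 0 0 -.16 0;0 0 0 0 0 -.16 0'|grep -E "time|tcp|ft_f|open"; python3 -c "
from h import *
st();to([.594,-.065,.21],109)"
```

```text
time_s: 10.3
tcp_pos: [0.5064, 0.2666, 0.2906]
ft_force: [-1.0, -0.6, -2.7]
opening: 0.0207
t 10.3 tcp [0.5064 0.2666 0.2906] yaw 116.98 q [ 0.33  0.54 -1.2   1.67  0.52  1.3  -0.49] F [-1.  -0.6 -2.7] M [ 0.02  0.06 -0.02] open 0.0207
row [0.0007 0.0008 0.1392] [-0.3352 -0.0725  0.0808] rows>= 5.6
```

```bash
python3 jog.py '0 0 0 -.03 -.006 0 0;0 0 .02 -.08 -.018 0 0;0 0 .05 -.13 -.03 0 0;0 0 .08 -.18 -.04 0 0;0 0 .1 -.23 -.05 0.01 0;0 0 .12 -.27 -.06 .03 0;0 0 .139 -.31 -.068 .06 0;0 0 .139 -.335 -.0725 .08 0;0 0 .139 -.335 -.0725 .08 0;0 0 .139 -.335 -.0725 .08 0'|grep -E "time|tcp|ft_f|open"
python3 - <<'E'
from h import *
im,c=snap('w4'); print("screw expected",proj(c,[.5709,.0011,.048]))
b=blobs(red(im))[0]; r=rect(b[2]); print(b[0],b[1],cv2.boxPoints(r).round(1).tolist())
E
```

```text
time_s: 11.55
tcp_pos: [0.5937, -0.0623, 0.2104]
ft_force: [0.5, 1.2, -0.5]
opening: 0.0209
t 11.55 tcp [ 0.5937 -0.0623  0.2104] yaw 109.17 q [ 0.83  0.65 -1.11  1.7   0.62  1.19 -0.1 ] F [ 0.5  1.2 -0.5] M [0.01 0.02 0.01] open 0.0209
screw expected (np.float64(255.12535103127092), np.float64(106.25582118431076))
8713 [257.15195685 273.62228853] [[229.6999969482422, 185.60000610351562], [283.70001220703125, 184.6999969482422], [286.6000061035156, 362.6000061035156], [232.60000610351562, 363.5]]
```

View pics/w4.png

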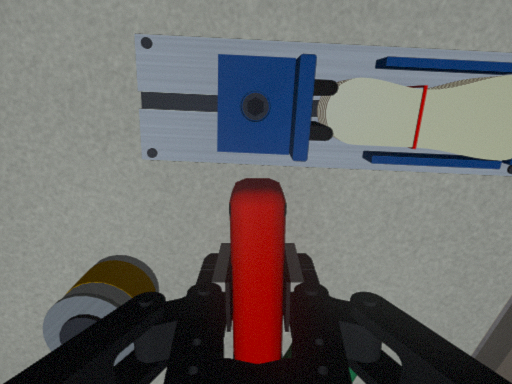

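The view shows the socket at about (256,106) and the held handle centred on column 257, its far end at row 178.

```bash
cat > hexm.py <<'E'
from h import *
def hexm(im,c,u0,v0,z=.048,r=14,ri0=5,ra=(9.5,11),rmax=11):
    g=cv2.cvtColor(im,cv2.COLOR_RGB2GRAY).astype(np.float32); S=16
    x0,y0=int(u0)-r,int(v0)-r
    k=cv2.resize(g[y0:y0+2*r+1,x0:x0+2*r+1],None,fx=S,fy=S,interpolation=cv2.INTER_CUBIC); k=cv2.GaussianBlur(k,(0,0),8)
    yy,xx=np.mgrid[:k.shape[0],:k.shape[1]]; rad=np.hypot(xx-(u0-x0+.5)*S,yy-(v0-y0+.5)*S)/S
    lo=np.median(k[rad<ri0]); hi=np.median(k[(rad>ra[0])&(rad<ra[1])]); th=(lo+hi)/2
    b=blobs((k<th)&(rad<rmax),500)[0]
    cn,_=cv2.findContours(b[2].astype(np.uint8),cv2.RETR_EXTERNAL,cv2.CHAIN_APPROX_NONE); cn=max(cn,key=cv2.contourArea)[:,0]
    P=np.array([onz(c,*p,z)[:2] for p in (cn+.5)/S+[x0,y0]-.5]); M=cv2.moments(((P-P.mean(0))*1e5).astype(np.float32)); ctr=P.mean(0)+np.array([M["m10"],M["m01"]])/M["m00"]/1e5
    d=P-ctr; t=np.arctan2(d[:,1],d[:,0]); o=np.argsort(t); A=np.linspace(-np.pi,np.pi,720,endpoint=False); q=np.interp(A,t[o],np.hypot(*d.T)[o],period=2*np.pi)
    return ctr,np.degrees(np.angle((q*np.exp(6j*A)).mean())/6)%60,q.mean(),(lo,hi)
E
python3 - <<'E'
from hexm import *
c=pickle.load(open("w4.pkl","rb")); im=cv2.imread("pics/w4.png")[...,::-1].copy()
for u,v in((255.5,105.5),(256.5,106.5)): print(hexm(im,c,u,v,ri0=4,ra=(8.8,10),rmax=9.5,r=13))
f,cx,cy,T=c; C=arm.calibration("wrist")["T_tool_cam"]
def toolx(u,v,zt):
    d=C[:3,:3]@np.array([(u-cx)/f,(v-cy)/f,1]); o=C[:3,3]; return o+d*(zt-o[2])/d[2]
m=red(im); col=np.where(m[:,258])[0]; print("rows",col.min(),col.max())
print("end bottom edge",toolx(258,col.min(),-.003))
for v in (200,230,260): 
    q=np.where(m[v])[0]; print(v,q.min(),q.max(),toolx((q.min()+q.max())/2,v,-.029))
print(im[col.min()-4:col.min()+16,258,0])
E
```

```text
(array([0.57087144, 0.00114893]), np.float64(48.43391841260372), np.float64(0.007439749626687454), (np.float32(30.956373), np.float32(44.886543)))
(array([0.57099818, 0.00110976]), np.float64(48.443435141719306), np.float64(0.007369168879858728), (np.float32(30.941738), np.float32(44.69559)))
rows 188 363
end bottom edge [ 0.03737355  0.00150343 -0.003     ]
200 231 283 [ 0.04017645  0.00108786 -0.029     ]
230 231 283 [ 0.02836072  0.00108428 -0.029     ]
260 231 283 [ 0.01581744  0.00108047 -0.029     ]
[ 66  66  68  70  70  87  94 102 112 120 124 132 134 142 141 144 144 149
 151 158]
```

Run:
```python
from h import *
c=pickle.load(open("w3.pkl","rb")); im=cv2.imread("pics/w3.png"); f,cx,cy,T=c
Cc=arm.calibration("wrist"); C=Cc["T_tool_cam"]; print(f,cx,cy,Cc["cx"],C[:3,3])
def tool(u,v,zt):
    d=C[:3,:3]@np.array([(u-cx)/f,(v-cy)/f,1]); o=C[:3,3]; return (o+d*(zt-o[2])/d[2]).round(4)
m=red(im[...,::-1].copy()); q=np.where(m[:,257])[0]; print(q.min(),q.max())
for zz in (.103,.112,.121): print(zz,"ends",tool(257,q.min()-.5,zz)[0],tool(257,q.max()+.5,zz)[0])
a=cv2.cvtColor(im,cv2.COLOR_BGR2HSV)[...,2]
print(a[160:212:3,232:284:2])
cv2.imwrite("pics/w3c.png",cv2.resize(cv2.convertScaleAbs(im[130:255,210:310],alpha=2.2),None,fx=4.8,fy=4.8,interpolation=2))
```

```text
325.48940531480656 257.3600322589698 197.44737555505338 257.3600322589698 [ 0.07654306  0.00121323 -0.14175716]
141 247
0.103 ends 0.0443 -0.0437
0.112 ends 0.0431 -0.0481
0.121 ends 0.0419 -0.0526
[[ 78  79  82  78  79  64 131 148 157 167 167 167 166 166 165 164 157 142
  122  83  79  77  81  79  79  75]
 [ 78  83  77  77  84  62 130 147 160 166 166 164 163 162 162 166 155 139
  127  80  81  76  77  79  81  81]
 [ 84  78  78  79  80  58 129 149 156 166 168 168 165 164 162 165 158 143
  125  82  79  78  77  78  79  78]
 [ 79  80  80  81  83  73 125 145 156 169 168 167 162 167 163 164 155 139
  124  81  78  77  79  81  80  76]
 [ 81  77  76  75  79  73 127 146 157 167 170 166 167 161 164 163 159 142
  123  82  76  77  76  74  77  79]
 [ 75  79  75  80  75  74 125 147 157 167 171 168 163 166 165 163 154 139
  126  81  79  78  78  76  75  81]
 [ 81  80  79  79  79  57 122 146 156 168 167 163 168 165 165 163 153 142
  123  76  74  79  75  75  79  74]
 [ 79  78  82  82  70  47 119 148 155 166 166 165 168 164 163 167 158 140
  127  82  30  75  78  77  78  78]
 [ 76  82  81  80  75  44 120 
[... 360 characters left out ...]
63 156 140
  125  72  61  80  79  77  79  77]
 [ 77  80  77  83  83  78 117 143 158 164 169 165 169 163 167 166 158 140
  122  70  75  78  78  77  75  81]
 [ 77  83  79  82  78  75 110 145 156 166 169 165 164 163 165 165 155 137
  126  69  80  75  77  81  75  79]
 [ 83  79  78  78  78  75 108 143 154 167 170 168 167 166 165 165 155 141
  122  73  80  72  79  79  82  77]
 [ 79  81  80  82  80  76 106 142 153 166 167 165 168 170 165 164 155 142
  122  72  80  77  77  79  78  77]
 [ 84  80  83  79  82  75 103 141 155 167 168 166 166 167 167 164 157 141
  127  75  81  76  78  79  78  83]
 [ 80  79  77  82  84  81 109 146 155 168 169 168 168 166 165 166 157 139
  124  74  77  77  81  80  77  77]]
```

View pics/w3c.png

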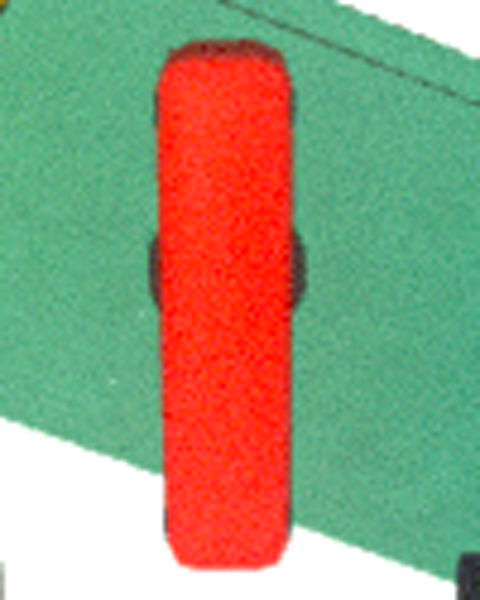

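The enlarged crop shows the black flange on both sides of the handle at row 268, which is image row 185.8. The calibration differed between calls, so I check that.

Run:
```python
from h import *
A=np.array([arm.calibration("wrist")["T_tool_cam"][:3,3] for _ in range(5)]); print(A.round(5))
for k in("w2","w3","w4"):
    T=pickle.load(open(k+".pkl","rb"))[3]; print(k,T[:3,3].round(4))
s=arm.get_state(); print(s["tcp_pos"])
C=arm.calibration("wrist")["T_tool_cam"]; print(C.round(4))
```

```text
[[ 0.07654  0.00121 -0.14176]
 [ 0.07654  0.00121 -0.14176]
 [ 0.07654  0.00121 -0.14176]
 [ 0.07654  0.00121 -0.14176]
 [ 0.07654  0.00121 -0.14176]]
w2 [0.6455 0.0236 0.3132]
w3 [0.4729 0.3351 0.4018]
w4 [0.5697 0.0101 0.3523]
[ 0.59398578 -0.06198853  0.21103812]
[[ 0.     -0.9541 -0.2995  0.0765]
 [ 1.      0.      0.      0.0012]
 [-0.     -0.2995  0.9541 -0.1418]
 [ 0.      0.      0.      1.    ]]
```

```bash
for i in 1 2 3; do python3 -c "
from h import *
print(arm.calibration('wrist')['T_tool_cam'][:3,3].round(5),arm.calibration('top')['extrinsics'][:3,3].round(5))"; done
```

```text
[ 0.07654  0.00121 -0.14176] [0.53831 0.01229 1.06423]
[ 0.07654  0.00121 -0.14176] [0.53831 0.01229 1.06423]
[ 0.07654  0.00121 -0.14176] [0.53831 0.01229 1.06423]
```

Run:
```python
from h import *
Cc=arm.calibration("wrist"); C=Cc["T_tool_cam"].copy(); C[:2,3]=[.0768,0]; f=325.489;cx,cy=Cc["cx"],Cc["cy"]
def tool(u,v,zt):
    d=C[:3,:3]@np.array([(u-cx)/f,(v-cy)/f,1]); o=C[:3,3]; return (o+d*(zt-o[2])/d[2]).round(4)
R=down(np.radians(116.85)); p=np.array([.5063,.2664,.2601])
for v in (185,186,187):
    t=tool(257.2,v,.136+.003); print("flange tool",t,"world",(p+R@t).round(4))
print("ends w3",tool(257,138.5,.122),tool(257,247.5,.103))
print("end w4",tool(258,178.5,-.006),tool(258,178.5,-.012))
t=cam("top"); s=cam("scene")
s_=arm.get_state(); print(s_["tcp_pos"])
im=arm.get_image("scene"); tm=arm.get_image("top"); cv2.imwrite("pics/s4.png",im[...,::-1]); cv2.imwrite("pics/t4.png",tm[...,::-1])
```

```text
flange tool [ 3.00e-04 -1.00e-04  1.39e-01] world [0.5061 0.2666 0.1211]
flange tool [-6.00e-04 -1.00e-04  1.39e-01] world [0.5065 0.2658 0.1211]
flange tool [-1.50e-03 -1.00e-04  1.39e-01] world [0.5069 0.265  0.1211]
ends w3 [ 0.0437 -0.0003  0.122 ] [-0.0435 -0.0003  0.103 ]
end w4 [ 0.0427  0.0003 -0.006 ] [ 0.0442  0.0003 -0.012 ]
[ 0.59398578 -0.06198853  0.21103812]
```

```bash
python3 -c "
from h import *
to([.5694,.0019,.18],108.8)"
```

```text
row [0.0016 0.0002 0.0071] [ 0.0688 -0.0023  0.0313] rows>= 1.2
```

```bash
python3 jog.py '.0016 0 .007 .02 0 0 0;.0016 0 .007 .05 -.002 .005 0;.0016 0 .007 .065 -.0023 .015 0;.0016 0 .007 .0688 -.0023 .031 0;.0016 0 .007 .0688 -.0023 .0313 0;.0016 0 .007 .0688 -.0023 .0313 0;.0016 0 .007 .0688 -.0023 .0313 0;.0016 0 .007 .0688 -.0023 .0313 0'|grep time; python3 -c "
from h import *
st();to([.5694,.0019,.164],108.8)"
```

```text
time_s: 12.7
t 12.7 tcp [ 0.5696 -0.0006  0.1793] yaw 108.58 q [ 0.75  0.64 -1.09  1.79  0.63  1.11 -0.24] F [-0.2 -0.1 -3. ] M [ 0.04 -0.01  0.01] open 0.0209
row [-0.001   0.0001 -0.0038] [0.0025 0.0006 0.0153] rows>= 0.2
```

```bash
python3 jog.py '-.001 0 -.004 .0025 .0006 .006 0;-.001 0 -.004 .0025 .0006 .0155 0;-.001 0 -.004 .0025 .0006 .0155 0;-.001 0 -.004 .0025 .0006 .0155 0'|grep time; python3 -c "
from h import *
st();to([.5694,.0019,.155],108.8)"
```

```text
time_s: 13.2
t 13.2 tcp [0.5689 0.0024 0.1633] yaw 108.87 q [ 0.73  0.66 -1.08  1.81  0.65  1.09 -0.25] F [ 1.   0.9 -2.6] M [ 0.01 -0.01 -0.01] open 0.0211
row [-0.0008 -0.0002  0.0012] [-0.0006  0.0003  0.0083] rows>= 0.1
```

```bash
python3 jog.py '0 0 0 -.0004 .0003 .004 0;0 0 0 -.0004 .0003 .008 0;0 0 0 -.0004 .0003 .008 0'|grep -E "time|tcp|ft_f"; python3 jog.py '0 0 0 0 0 .002 0;0 0 0 0 0 .004 0;0 0 0 0 0 .004 0'; python3 -c "
from h import *
st()"
```

```text
time_s: 13.58
tcp_pos: [0.5692, 0.002, 0.1551]
ft_force: [-0.2, -0.6, -0.9]
time_s: 13.95
tcp_pos: [0.5696, 0.0021, 0.1515]
tool_rot: [[-0.323, 0.946, -0.0], [0.946, 0.323, 0.0], [0.0, -0.0, -1.0]]
ft_force: [1.1, 0.0, -2.2]
opening: 0.0213
grip_force: 59.2
t 13.95 tcp [0.5696 0.0021 0.1515] yaw 108.86 q [ 0.72  0.67 -1.07  1.81  0.67  1.07 -0.26] F [ 1.1  0.  -2.2] M [ 0.14 -0.29  0.02] open 0.0213
```

```bash
python3 jog.py '0 0 0 0 0 .002 0;0 0 0 0 0 .004 0;0 0 0 0 0 .004 0'|grep -E "tcp|ft_f"; python3 jog.py '0 0 0 0 0 .001 0;0 0 0 0 0 .003 0;0 0 0 0 0 .003 0'|grep -E "tcp|ft_f"; python3 -c "
from h import *
st()"
```

```text
tcp_pos: [0.5696, 0.0021, 0.1474]
ft_force: [1.1, -0.5, -2.2]
tcp_pos: [0.5701, 0.0024, 0.1467]
ft_force: [-2.9, -0.6, 13.8]
t 14.7 tcp [0.5701 0.0024 0.1467] yaw 108.87 q [ 0.72  0.67 -1.06  1.82  0.68  1.06 -0.27] F [-2.9 -0.6 13.8] M [-0.27  0.95 -0.01] open 0.0212
```

```bash
python3 jog.py '0 0 .08 0 .0001 -.001 0;0 0 .18 0 .0002 -.001 0;0 0 .3 0 .0003 -.001 0;0 0 .42 0 .0004 -.001 0;0 0 .42 0 .0004 -.001 0'|grep -E "tcp|ft_f"; python3 -c "
from h import *
st()";python3 jog.py '0 0 .1 0 .0001 0 0;0 0 .22 -.0001 .0002 0 0;0 0 .34 -.0002 .0003 0 0;0 0 .46 -.0003 .0004 0 0;0 0 .46 -.0003 .0004 0 0'|grep -E "tcp|ft_f"; python3 -c "
from h import *
st()"
```

```text
tcp_pos: [0.5705, 0.0022, 0.1468]
ft_force: [-0.4, -0.2, 6.4]
t 15.32 tcp [0.5705 0.0022 0.1468] yaw 84.82 q [ 0.67  0.63 -0.97  1.82  0.6   1.02 -0.63] F [-0.4 -0.2  6.4] M [-0.09  0.15  0.03] open 0.0209
tcp_pos: [0.571, 0.0017, 0.1468]
ft_force: [-0.6, -0.3, 6.6]
t 15.95 tcp [0.571  0.0017 0.1468] yaw 58.47 q [ 0.6   0.58 -0.86  1.82  0.52  0.99 -1.03] F [-0.6 -0.3  6.6] M [-0.15 -0.01  0.04] open 0.0212
```

```bash
for i in 1; do python3 jog.py '0 0 .1 -.0001 .0001 0 0;0 0 .2 -.0002 .0001 0 0;0 0 .2 -.0002 .0001 0 0'|grep -E "ft_f"; python3 -c "
from h import *
st()"; python3 jog.py '0 0 .08 -.0001 0 0 0;0 0 .15 -.0001 0 0 0;0 0 .15 -.0001 0 0 0'|grep -E "ft_f"; python3 -c "
from h import *
st()";python3 jog.py '0 0 .08 -.0001 0 0 0;0 0 .15 -.0001 0 0 0;0 0 .15 -.0001 0 0 0'|grep -E "ft_f"; python3 -c "
from h import *
im,c=snap('w5'); b=blobs(red(im))[0]; r=rect(b[2]); print(cv2.boxPoints(r).tolist())"; done
```

```text
ft_force: [0.7, -1.2, 4.9]
t 16.32 tcp [0.5711 0.0014 0.1467] yaw 47.03 q [ 0.57  0.56 -0.82  1.82  0.49  0.97 -1.21] F [ 0.7 -1.2  4.9] M [-0.31 -0.08  0.02] open 0.021
ft_force: [-0.3, -0.0, 5.9]
t 16.7 tcp [0.5711 0.0012 0.1467] yaw 38.45 q [ 0.55  0.55 -0.79  1.82  0.47  0.97 -1.34] F [-0.3 -0.   5.9] M [-0.35 -0.16  0.11] open 0.0207
ft_force: [-0.6, -1.1, 6.1]
t 17.07 tcp [0.5711 0.001  0.1467] yaw 29.86 q [ 0.53  0.54 -0.75  1.82  0.44  0.96 -1.47] F [-0.6 -1.1  6.1] M [-0.42 -0.16  0.05] open 0.0212
[[230.0, 363.0], [230.0, 186.0], [284.0, 186.0], [284.0, 363.0]]
```

```bash
python3 jog.py '0 0 .06 0 0 0 0;0 0 .12 0 0 0 0;0 0 .12 0 0 0 0'|grep -E "ft_f"; python3 -c "
from h import *
st()"; python3 jog.py '0 0 .06 0 0 0 0;0 0 .12 0 0 0 0;0 0 .12 0 0 0 0'|grep -E "ft_f"; python3 -c "
from hexm import *
im,c=snap('w6'); m=red(im)
for k in('w4','w5','w6'):
    m=red(cv2.imread(f'pics/{k}.png')[...,::-1].copy()); print([(v,np.where(m[v])[0].min(),np.where(m[v])[0].max()) for v in (195,230,270,320,355)])
cv2.imwrite('pics/w6c.png',cv2.convertScaleAbs(im[...,::-1],alpha=1.5))
"
```

```text
ft_force: [0.5, -0.9, 5.6]
t 17.5 tcp [0.5711 0.0008 0.1467] yaw 22.97 q [ 0.51  0.53 -0.72  1.82  0.43  0.95 -1.57] F [ 0.5 -0.9  5.6] M [-0.49 -0.21  0.08] open 0.0208
ft_force: [0.8, -1.6, 6.1]
t 17.88 tcp [0.5711 0.0007 0.1467] yaw 16.09 q [ 0.49  0.52 -0.7   1.82  0.41  0.94 -1.68] F [ 0.8 -1.6  6.1] M [-0.56 -0.17 -0.05] open 0.0214
[(195, np.int64(234), np.int64(282)), (230, np.int64(231), np.int64(283)), (270, np.int64(232), np.int64(282)), (320, np.int64(233), np.int64(281)), (355, np.int64(234), np.int64(280))]
[(195, np.int64(233), np.int64(282)), (230, np.int64(231), np.int64(284)), (270, np.int64(232), np.int64(283)), (320, np.int64(234), np.int64(281)), (355, np.int64(235), np.int64(280))]
[(195, np.int64(232), np.int64(282)), (230, np.int64(231), np.int64(284)), (270, np.int64(232), np.int64(283)), (320, np.int64(233), np.int64(281)), (355, np.int64(235), np.int64(280))]
```

View pics/w6c.png

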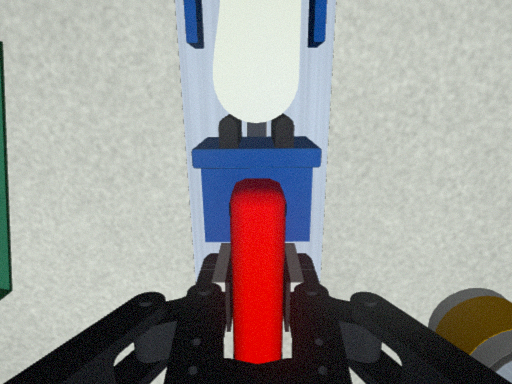

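The view shows the handle still square in the fingers (columns 231–284) after 93° of turn, with no stop felt. That is suspicious, so I check the key's height numerically in the scene camera.

Run:
```python
from h import *
st(); c=cam("scene"); im=arm.get_image("scene"); cv2.imwrite("pics/s6.png",im[...,::-1]); m=red(im)
b=blobs(m,15)
for x in b: 
    v,u=np.where(x[2]); print(x[0],x[1].round(1),"u",u.min(),u.max(),"v",v.min(),v.max(),"bottom row cols",u[v==v.max()])
e=np.array([np.cos(np.radians(16.1)),np.sin(np.radians(16.1))]); n=np.array([-e[1],e[0]]); k=np.array([.5697,.001])
for tip in(.038,.048):
    for h in (.112,.138): print(tip,h,[np.round(proj(c,[*(k+.045*e+s*.011*n),tip+h]),1).tolist() for s in(1,-1)])
# same check when key hung at start
im0=cv2.imread("pics/scene0.png")[...,::-1].copy(); m0=red(im0); v,u=np.where(m0); print("start u",u.min(),u.max(),"v",v.min(),v.max(),"cols",u[v==v.max()])
e=np.array([np.cos(np.radians(116.85)),np.sin(np.radians(116.85))]); n=np.array([-e[1],e[0]]); k=np.array([.5064,.2662])
Q=[proj(c,[*(k+a*.045*e+s*.011*n),.023+h]) for a in(1,-1) for s in(1,-1) for h in(.112,.138)]; print("pred start",np.min(Q,0),np.max(Q,0))
u0,v0=map(int,proj(c,[.5697,.001,.1])); g=hsv(im)
print(u0,v0); 
for v in range(v0-30,v0+26,2): print(v,[tuple(int(q) for q in im[v,u]) for u in range(u0-12,u0+13,4)])
```

```text
t 17.93 tcp [0.5711 0.0007 0.1467] yaw 16.12 q [ 0.49  0.52 -0.7   1.82  0.41  0.94 -1.68] F [ 0.5 -2.4  5.9] M [-0.64 -0.16  0.03] open 0.0207
215 [262.8 165. ] u 258 269 v 152 177 bottom row cols [263 264]
0.038 0.112 [[269.8, 183.4], [259.5, 184.1]]
0.038 0.138 [[270.3, 173.8], [259.7, 174.5]]
0.048 0.112 [[270.0, 179.8], [259.6, 180.5]]
0.048 0.138 [[270.5, 170.0], [259.8, 170.7]]
start u 329 494 v 0 295 cols [386]
pred start [361.55468468 156.0293382 ] [405.07297135 178.07413696]
261 187
157 [(33, 30, 32), (31, 31, 31), (46, 38, 34), (169, 35, 31), (134, 47, 41), (28, 27, 26), (32, 32, 31)]
159 [(34, 32, 34), (31, 33, 35), (64, 37, 38), (165, 30, 25), (148, 31, 27), (36, 32, 35), (30, 28, 30)]
161 [(151, 151, 147), (33, 33, 33), (64, 62, 62), (166, 30, 27), (151, 25, 26), (91, 91, 88), (32, 32, 32)]
163 [(153, 152, 148), (31, 31, 31), (72, 72, 71), (166, 23, 22), (160, 30, 30), (54, 52, 52), (47, 45, 46)]
165 [(153, 150, 148), (37, 37, 33), (63, 62, 62), (165, 29, 27), (161, 28, 23), (57, 55, 55), (42, 41, 44)]
167 [(153, 154, 147), (38, 35, 37), (63, 62, 61), (164, 33, 30), (16
[... 1807 characters left out ...]
, (71, 70, 70), (44, 66, 100), (34, 65, 115), (40, 67, 118)]
201 [(42, 69, 122), (42, 67, 117), (38, 63, 107), (71, 70, 71), (43, 60, 88), (44, 69, 119), (42, 68, 118)]
203 [(30, 66, 117), (40, 68, 120), (40, 49, 59), (67, 67, 67), (52, 52, 60), (39, 65, 112), (38, 67, 116)]
205 [(40, 68, 122), (42, 69, 125), (40, 63, 110), (48, 70, 117), (39, 65, 121), (38, 66, 118), (38, 67, 118)]
207 [(40, 70, 122), (41, 70, 121), (43, 70, 123), (40, 68, 119), (37, 70, 119), (33, 61, 107), (37, 50, 82)]
209 [(39, 56, 88), (39, 59, 85), (39, 47, 63), (32, 44, 64), (35, 46, 66), (39, 43, 59), (36, 34, 33)]
211 [(38, 50, 67), (33, 42, 56), (38, 38, 39), (37, 48, 68), (38, 48, 66), (36, 41, 57), (39, 40, 40)]
```

```bash
for k in 1 2; do python3 jog.py '0 0 .06 0 0 0 0;0 0 .12 0 0 0 0;0 0 .12 0 0 0 0'>/dev/null; python3 -c "
from h import *
st()
for i in range(3): arm.get_image('wrist'); s=arm.get_state(); print(s['moment'].round(3),s['joint_torque'][-2:].round(3))"; done; python3 -c "
from h import *
m=red(arm.get_image('wrist')); print([(v,np.where(m[v])[0].min(),np.where(m[v])[0].max()) for v in (195,230,270,320,355)])"
```

```text
t 18.35 tcp [5.710e-01 5.000e-04 1.467e-01] yaw 9.2 q [ 0.47  0.51 -0.67  1.82  0.39  0.94 -1.78] F [ 0.2 -2.4  6.7] M [-0.67 -0.16 -0.06] open 0.0211
[-0.714 -0.077 -0.019] [-0.185 -0.041]
[-0.674 -0.165 -0.031] [-0.186  0.004]
[-0.639 -0.103 -0.037] [-0.187  0.014]
t 18.88 tcp [5.710e-01 4.000e-04 1.467e-01] yaw 2.32 q [ 0.45  0.51 -0.64  1.82  0.37  0.93 -1.89] F [-0.2 -3.   7. ] M [-0.75 -0.06  0.04] open 0.0212
[-0.722 -0.034 -0.049] [-0.266 -0.041]
[-0.734 -0.059  0.013] [-0.267  0.004]
[-0.783  0.006 -0.046] [-0.268  0.014]
[(195, np.int64(234), np.int64(282)), (230, np.int64(231), np.int64(284)), (270, np.int64(233), np.int64(283)), (320, np.int64(233), np.int64(282)), (355, np.int64(235), np.int64(280))]
```

```bash
python3 jog.py '0 0 0 0 0 -.003 0;0 0 0 0 0 -.008 0;0 0 0 0 0 -.015 0;0 0 0 0 0 -.03 0;0 0 0 -.02 0 -.05 0;0 0 0 -.06 0 -.055 0;0 0 0 -.07 0 -.055 0;0 0 0 -.07 0 -.055 0;0 0 0 -.07 0 -.055 0'|grep -E "time|tcp|ft_f"
python3 - <<'E'
from hexm import *
im,c=snap('w7'); C=arm.calibration("wrist")["T_tool_cam"]; print(C[:3,3])
s=arm.get_state(); C=C.copy(); C[:2,3]=[.0768,0]; T=np.eye(4);T[:3,:3]=s["tool_rot"];T[:3,3]=s["tcp_pos"]; c=(c[0],c[1],c[2],T@C)
u,v=proj(c,[.5697,.001,.048]); print(u,v)
sc=1/((s["tcp_pos"][2]+.142-.048))*.304
for du in(-.7,.7): print(hexm(im,c,u+du,v+du,r=14,ri0=4,ra=(8.8*sc,10*sc),rmax=10*sc))
m=red(im); print([(r,np.where(m[r])[0].min(),np.where(m[r])[0].max()) for r in (200,270,350)])
g=im[int(v)-14:int(v)+15,int(u)-14:int(u)+15].sum(2)//3; print("\n".join(" ".join(f"{q:3d}" for q in r) for r in g))
E
```

```text
time_s: 20.2
tcp_pos: [0.5011, -0.0012, 0.201]
ft_force: [0.6, 0.4, -1.6]
t 20.2 tcp [ 0.5011 -0.0012  0.201 ] yaw 2.29 q [ 0.56  0.31 -0.71  1.94  0.25  0.97 -1.81] F [ 0.6  0.4 -1.6] M [ 0.04  0.02 -0.06] open 0.0207
[ 7.79977068e-02 -1.36308539e-04 -1.41757839e-01]
258.4689149443641 104.83501333112912
(array([0.56940363, 0.00098026]), np.float64(52.71957406360801), np.float64(0.007488609936743381), (np.float32(27.613321), np.float32(41.33619)))
(array([0.56938803, 0.00096661]), np.float64(52.66514406408811), np.float64(0.007518533995233367), (np.float32(27.620485), np.float32(41.77728)))
[(200, np.int64(231), np.int64(284)), (270, np.int64(232), np.int64(283)), (350, np.int64(234), np.int64(280))]
 60  62  53  57  50  54  54  48  50  47  59  45  59  60  60  59  55  59  48  50  41  47  55  57  50  56  59  52  61
 59  62  60  55  56  58  56  45  43  51  62  55  46  51  45  51  53  55  53  58  53  42  44  56  55  56  56  56  59
 51  51  59  53  56  53  49  57  56  51  44  44  45  46  43  43  45  37  47  50  58  50  54  40  45  49  58  60  59
 62  59  48  59  56  55  54  52  50  44  4
[... 2273 characters left out ...]
  38
 55  43  41  48  48  46  46  45  47  47  46  38  27  26  27  28  31  30  37  38  44  48  41  48  45  51  49  40  44
 58  61  37  46  50  45  41  45  48  44  49  43  35  31  33  30  39  43  50  43  46  47  45  44  45  47  44  40  53
 60  55  61  42  44  47  42  45  42  42  48  45  48  43  47  43  44  44  41  50  44  46  48  45  51  46  36  56  56
 59  53  58  48  35  43  48  42  45  45  43  43  42  50  51  49  50  41  43  40  45  43  53  47  39  32  53  60  52
 59  61  62  56  53  37  43  56  43  50  47  51  46  49  48  45  47  41  41  47  45  44  50  35  38  46  53  58  59
 59  61  57  60  59  53  39  41  50  57  50  45  46  43  45  45  45  45  45  46  47  43  45  37  47  55  57  58  66
```

Run:
```python
from h import *
st(); c=cam("scene"); im=arm.get_image("scene"); cv2.imwrite("pics/s7.png",im[...,::-1]); s=arm.get_state(); R=s["tool_rot"]; p=s["tcp_pos"]
i0=cv2.imread("pics/scene0.png")[...,::-1].astype(int)
for d in(.109,.101,.095): print(d,np.round(proj(c,p+R@[-.001,0,d]),1))
print("handle end bottom/top", [np.round(proj(c,p+R@[.044,0,z]),1).tolist() for z in(-.003,-.029)],"flange front top/bot",[np.round(proj(c,p+R@[.014,0,z]),1).tolist() for z in(.008,.014)])
u,v=map(int,proj(c,p+R@[-.001,0,.109])); D=np.abs(im-i0).sum(2)
for r in range(v-48,v+14,1): print(r," ".join(f"{int(im[r,x].sum()//3):3d}{'*' if D[r,x]>60 else ' '}{'r' if im[r,x,0]>1.5*im[r,x,1]+10 else ' '}" for x in range(u-12,u+14,2)))
```

```text
t 20.25 tcp [ 0.5011 -0.0011  0.2008] yaw 2.29 q [ 0.56  0.31 -0.71  1.94  0.25  0.97 -1.81] F [ 0.   0.8 -2.7] M [-0.01  0.03 -0.03] open 0.0214
0.109 [265.1 171.7]
0.101 [265.2 169.2]
0.095 [265.2 167.2]
handle end bottom/top [[264.1, 144.0], [264.4, 133.7]] flange front top/bot [[265.5, 140.6], [265.4, 142.8]]
123 146   127    31*   64*   51*   52*r  71*r  73*r  73*r  54*r  87*   36*   32* 
124 148   128    35*   55*   47*   59*r  74*r  72*r  64*r  53*r  73*   36*   30* 
125 145   125    33*   53*   51*   66*r  71*r  77*r  72*r  55*r  69*   35*   31* 
126 146   126    31*   56*   50*   69*r  75*r  74*r  73*r  53*r  67*   33*   38* 
127 148   128    39*   55*   47*   68*r  68*r  69*r  69*r  53*r  67*   41*   48* 
128 148   125    32*   57*   58*   70*r  73*r  75*r  70*r  53*r  68*   36*   42* 
129 146   129    36*   61*   65*r  72*r  71*r  72*r  70*r  48*r  65*   34*   40* 
130 148   128    34*   56*   67*r  71*r  71*r  73*r  71*r  47*r  66*   37*   57* 
131 148   126    31*   58*   63*r  74*r  78*r  71*r  67*r  42*r  67*   31*   77* 
132 150   140    31*   57*   61*r  74*r  72*r  
[... 3596 characters left out ...]
52   150   149   150   152   151   155   153  
177 149   149   153   149   150   147   152   150   154   150   153   150   153  
178 146   150   152   147   147   145   148   149   149   152   153   149   154  
179 148   150   150   146   148   148   148   152   151   149   148   148   151  
180 147   147   150   153   147   146   151   154   148   148   149   150   152  
181 145   146   148   149   151   144   149   153   152   148   147   148   142  
182 147   152   147   148   150   143   147   149   151   154   153   135   143  
183 146   148   145   141   154   151   153   151   154   157   138    82   124  
184 149   150   145   130   154*  154*  151*  153*  155*  154*  132*   60   107
```

```bash
python3 -c "
from h import *
to([.5706,.0018,.18],52.7)"
```

```text
row [-5.000e-04 -2.000e-04 -8.798e-01] [ 0.0697 -0.      0.0206] rows>= 4.7
```

```bash
python3 jog.py '0 0 -.1 .015 0 0 0;0 0 -.28 .035 0 0 0;0 0 -.46 .055 0 0 0;0 0 -.64 .068 0 .01 0;0 0 -.8 .0697 0 .02 0;0 0 -.88 .0697 0 .0206 0;0 0 -.88 .0697 0 .0206 0;0 0 -.88 .0697 0 .0206 0'>/dev/null;python3 -c "
from h import *
st();to([.5706,.0018,.164],52.7)"
```

```text
t 21.3 tcp [0.57   0.0016 0.1798] yaw 52.61 q [ 0.6   0.52 -0.85  1.79  0.45  1.03 -1.08] F [-0.  -0.5 -2.1] M [-0.02  0.03 -0.03] open 0.0212
row [-0.0006  0.0001 -0.0016] [0.0006 0.0003 0.0158] rows>= 0.3
```

```bash
python3 jog.py '0 0 0 .0006 .0003 .008 0;0 0 0 .0006 .0003 .016 0;0 0 0 .0006 .0003 .021 0;0 0 0 .0006 .0003 .0235 0;0 0 0 .0006 .0003 .0235 0'>/dev/null;python3 -c "
from h import *
st()"; python3 jog.py '0 0 0 0 0 .003 0;0 0 0 0 0 .006 0;0 0 0 0 0 .006 0'>/dev/null;python3 -c "
from h import *
st()";python3 jog.py '0 0 0 0 0 .002 0;0 0 0 0 0 .004 0;0 0 0 0 0 .004 0'>/dev/null;python3 -c "
from h import *
st()"
```

```text
t 21.93 tcp [0.5702 0.0018 0.1562] yaw 52.71 q [ 0.58  0.55 -0.83  1.81  0.48  0.99 -1.1 ] F [ 0.6 -0.  -2.3] M [ 0.   -0.01 -0.01] open 0.021
t 22.3 tcp [0.5705 0.0015 0.1503] yaw 52.7 q [ 0.57  0.56 -0.82  1.82  0.48  0.98 -1.1 ] F [ 0.4 -0.2 -2.7] M [-0.24 -0.29  0.08] open 0.021
t 22.68 tcp [0.5706 0.0017 0.1468] yaw 52.7 q [ 0.57  0.56 -0.82  1.82  0.49  0.98 -1.11] F [ 0. -1.  2.] M [-0.38 -0.07  0.01] open 0.0209
```

```bash
cat > mz.py <<'E'
from h import *
a=[]
for i in range(3): arm.get_image('wrist'); s=arm.get_state(); a.append([*s['moment'],s['joint_torque'][-1],*s['ft_force']])
R=s["tool_rot"]; print(round(s["time_s"],2),"yaw",np.degrees(np.arctan2(R[1,0],R[0,0])).round(1),np.mean(a,0).round(3),"z",s["tcp_pos"].round(4))
E
python3 mz.py
python3 jog.py '0 0 .08 0 0 .001 0;0 0 .15 0 0 .001 0;0 0 .15 0 0 .001 0'>/dev/null;python3 mz.py
python3 jog.py '0 0 .08 0 0 0 0;0 0 .15 0 0 0 0;0 0 .15 0 0 0 0'>/dev/null;python3 mz.py
python3 jog.py '0 0 .08 0 0 0 0;0 0 .15 0 0 0 0;0 0 .15 0 0 0 0'>/dev/null;python3 mz.py
```

```text
22.82 yaw 52.7 [-0.358 -0.071 -0.026  0.003  0.555 -1.569  2.45 ] z [0.5707 0.0017 0.1468]
23.35 yaw 44.1 [-0.578  0.358  0.044 -0.044 -1.205 -1.638  9.019] z [0.5711 0.0016 0.1467]
23.88 yaw 35.5 [-0.684  0.323  0.093 -0.128 -1.039 -1.979  8.293] z [0.5711 0.0014 0.1467]
24.4 yaw 26.9 [-0.781  0.341  0.071 -0.09  -0.943 -2.514  8.801] z [0.5711 0.0012 0.1467]
```

```bash
for i in 1; do
python3 jog.py '0 0 .08 0 0 0 0;0 0 .15 0 0 0 0;0 0 .15 0 0 0 0'>/dev/null;python3 mz.py
python3 jog.py '0 0 .08 0 0 0 0;0 0 .15 0 0 0 0;0 0 .15 0 0 0 0'>/dev/null;python3 mz.py
python3 jog.py '0 0 .08 0 0 0 0;0 0 .15 0 0 0 0;0 0 .15 0 0 0 0'>/dev/null;python3 mz.py; done; python3 -c "
from h import *
m=red(arm.get_image('wrist')); print([(v,np.where(m[v])[0].min(),np.where(m[v])[0].max()) for v in (195,230,270,320,355)])"
```

```text
24.93 yaw 18.3 [-0.859  0.342  0.026 -0.039 -1.44  -2.561  8.795] z [0.5711 0.001  0.1467]
25.45 yaw 9.7 [-0.913  0.398 -0.053 -0.013 -1.348 -2.973  8.566] z [0.5711 0.0009 0.1467]
25.98 yaw 1.1 [-0.976  0.373 -0.032 -0.013 -0.867 -3.667  9.423] z [0.571  0.0007 0.1467]
[(195, np.int64(233), np.int64(282)), (230, np.int64(231), np.int64(284)), (270, np.int64(232), np.int64(283)), (320, np.int64(233), np.int64(281)), (355, np.int64(235), np.int64(280))]
```

```bash
python3 jog.py '0 0 0 0 0 -.004 0;0 0 0 0 0 -.008 0;0 0 0 0 0 -.015 0;0 0 0 0 0 -.03 0;0 0 0 -.02 0 -.05 0;0 0 0 -.06 0 -.055 0;0 0 0 -.07 0 -.055 0;0 0 0 -.07 0 -.055 0'>/dev/null
cat > look.py <<'E'
from hexm import *
im,c=snap('w8'); s=arm.get_state(); C=arm.calibration("wrist")["T_tool_cam"].copy(); C[:2,3]=[.0768,0]; T=np.eye(4);T[:3,:3]=s["tool_rot"];T[:3,3]=s["tcp_pos"]; c=(c[0],c[1],c[2],T@C)
u,v=proj(c,[.5697,.001,.048]); sc=1/((s["tcp_pos"][2]+.142-.048))*.304
for du in(-.7,.7): print(hexm(im,c,u+du,v+du,r=14,ri0=4,ra=(8.8*sc,10*sc),rmax=10*sc))
E
python3 look.py
python3 - <<'E'
# jaw/rear check, screw shank hex orientation seen from scene is skipped
E
```

```text
t 27.02 tcp [0.5003 0.0006 0.2013] yaw 1.17 q [ 0.53  0.3  -0.68  1.94  0.23  0.97 -1.82] F [-0.7 -0.3 -1.4] M [ 0.03 -0.02 -0.01] open 0.0212
(array([0.57061401, 0.00080232]), np.float64(50.27782308042445), np.float64(0.007490715753933447), (np.float32(28.460299), np.float32(40.820473)))
(array([0.57041586, 0.00074276]), np.float64(49.7630951407997), np.float64(0.00738604709568949), (np.float32(28.030478), np.float32(41.29538)))
```

```bash
python3 -c "
from h import *
to([.5706,.0018,.17],50)"
```

```text
row [ 8.000e-04 -1.000e-03 -8.526e-01] [0.0695 0.0002 0.0313] rows>= 4.5
```

```bash
python3 jog.py '0 0 -.1 .015 0 0 0;0 0 -.28 .035 0 0 0;0 0 -.46 .055 0 0 0;0 0 -.64 .068 0 .01 0;0 0 -.8 .0697 0 .025 0;0 0 -.853 .0695 .0002 .0313 0;0 0 -.853 .0695 .0002 .0313 0;0 0 -.853 .0695 .0002 .0313 0'>/dev/null;python3 -c "
from h import *
st();to([.5706,.0018,.1468],50)"
```

```text
t 28.07 tcp [0.5705 0.0018 0.1693] yaw 49.94 q [ 0.56  0.52 -0.8   1.8   0.44  1.   -1.11] F [-0.1  0.2 -1.9] M [-0.  0. -0.] open 0.0212
row [-0.0003 -0.0003 -0.001 ] [0.     0.     0.0225] rows>= 0.4
```

```bash
python3 jog.py '0 0 0 0 0 .01 0;0 0 0 0 0 .015 0;0 0 0 0 0 .02 0;0 0 0 0 0 .024 0;0 0 0 0 0 .0245 0;0 0 0 0 0 .0245 0'>/dev/null;python3 mz.py
python3 jog.py '0 0 .09 0 0 0 0;0 0 .09 0 0 0 0'>/dev/null;python3 mz.py
python3 jog.py '0 0 .09 0 0 0 0;0 0 .09 0 0 0 0'>/dev/null;python3 mz.py
python3 jog.py '0 0 .09 0 0 0 0;0 0 .09 0 0 0 0'>/dev/null;python3 mz.py; python3 -c "
from h import *
m=red(arm.get_image('wrist')); print([(v,np.where(m[v])[0].min(),np.where(m[v])[0].max()) for v in (195,230,270,320,355)])"
```

```text
28.98 yaw 50.0 [-2.8600e-01  7.4800e-01 -8.0000e-03 -1.0000e-03 -2.1330e+00 -6.8500e-01
  1.2168e+01] z [0.5709 0.0017 0.1467]
29.38 yaw 44.8 [-3.5500e-01  5.8300e-01  8.0000e-03 -4.4000e-02 -1.3790e+00 -8.3100e-01
  1.1595e+01] z [0.571  0.0015 0.1467]
29.77 yaw 39.7 [-0.435  0.541  0.023 -0.075 -1.712 -1.178 11.347] z [0.5711 0.0014 0.1467]
30.18 yaw 34.5 [-0.494  0.516  0.113 -0.124 -1.487 -1.454 11.171] z [0.5711 0.0013 0.1467]
[(195, np.int64(233), np.int64(281)), (230, np.int64(231), np.int64(284)), (270, np.int64(232), np.int64(283)), (320, np.int64(233), np.int64(281)), (355, np.int64(235), np.int64(280))]
```

```bash
python3 jog.py '0 0 0 -.0019 -.0006 0 0;0 0 0 -.0019 -.0006 0 0;0 0 0 -.0019 -.0006 0 0'>/dev/null;python3 mz.py; python3 jog.py '0 0 0 -.0019 -.0006 0 0;0 0 0 -.0019 -.0006 0 0;0 0 0 -.0019 -.0006 0 0'>/dev/null;python3 mz.py
```

```text
30.75 yaw 34.6 [-0.288 -0.354  0.1   -0.088  1.58  -1.03   7.788] z [0.5703 0.0011 0.1467]
31.27 yaw 34.5 [-0.162 -1.5    0.055 -0.08   4.025 -0.687  6.607] z [0.5694 0.0007 0.1468]
```

```bash
python3 jog.py '0 0 0 -.0019 -.0006 0 0;0 0 0 -.0019 -.0006 0 0;0 0 0 -.0019 -.0006 0 0'>/dev/null;python3 mz.py; python3 jog.py '0 0 0 -.0019 -.0006 0 0;0 0 0 -.0019 -.0006 0 0;0 0 0 -.0019 -.0006 0 0'>/dev/null;python3 mz.py
```

```text
31.8 yaw 34.6 [ 0.013 -1.772  0.07  -0.076  5.589  0.142  4.633] z [5.679e-01 4.000e-04 1.468e-01]
32.33 yaw 34.6 [-0.024 -1.906  0.075 -0.082  6.042 -0.404  4.495] z [ 5.661e-01 -2.000e-04  1.467e-01]
```

```bash
python3 jog.py '0 0 0 .0038 .0012 0 0;0 0 0 .0076 .0024 0 0;0 0 0 .0076 .0024 0 0'>/dev/null;python3 mz.py; python3 jog.py '0 0 0 .0019 .0006 0 0;0 0 0 .0038 .0012 0 0;0 0 0 .0038 .0012 0 0'>/dev/null;python3 mz.py;python3 jog.py '0 0 0 .0019 .0006 0 0;0 0 0 .0019 .0006 0 0'>/dev/null;python3 mz.py
```

```text
32.85 yaw 34.5 [-0.537  0.925  0.078 -0.072 -3.119 -1.553 14.427] z [0.5702 0.0013 0.1465]
33.38 yaw 34.5 [-0.457  1.588  0.08  -0.062 -4.774 -1.223 16.249] z [0.573  0.0026 0.1463]
33.77 yaw 34.5 [-0.326  1.727  0.043 -0.059 -5.087 -1.441 16.432] z [0.5746 0.0034 0.1462]
```

```bash
python3 jog.py '0 0 0 -.003 -.001 -.003 0;0 0 0 -.0045 -.0015 -.012 0;0 0 0 -.0045 -.0015 -.03 0;0 0 0 -.02 0 -.05 0;0 0 0 -.06 .0 -.055 0;0 0 0 -.07 .0 -.055 0;0 0 0 -.07 0 -.055 0;0 0 0 -.07 0 -.055 0'>/dev/null; python3 look.py
python3 - <<'E'
from h import *
c=pickle.load(open("w8.pkl","rb")); im=cv2.imread("pics/w8.png")[...,::-1].copy()
b=max(blobs(blue(im),1500),key=lambda x:x[0]); print(b[0],b[1])
cn,_=cv2.findContours(b[2].astype(np.uint8),0,2); q=cv2.approxPolyDP(max(cn,key=cv2.contourArea),4,True)[:,0]; print([ (p.tolist(),onz(c,*p,.05)[:2].round(4).tolist()) for p in q])
m=red(im); print([(v,np.where(m[v])[0].min(),np.where(m[v])[0].max()) for v in (195,270,355)])
s=arm.get_image("scene"); cv2.imwrite("pics/s8.png",s[...,::-1])
E
```

```text
t 34.77 tcp [ 0.5187 -0.0356  0.2002] yaw 34.58 q [ 0.66  0.37 -0.78  1.9   0.31  1.   -1.22] F [-0.  -0.2 -1.6] M [ 0.06 -0.   -0.02] open 0.021
(array([0.56938349, 0.00102214]), np.float64(49.8817628031193), np.float64(0.007508050463933339), (np.float32(29.96331), np.float32(43.512154)))
(array([0.56938364, 0.00102313]), np.float64(49.855331492924186), np.float64(0.007512551015458313), (np.float32(29.99403), np.float32(43.576817)))
9354 [259.52512294  98.99219585]
[([222, 36], [0.6045, 0.0582]), ([218, 52], [0.5926, 0.0544]), ([223, 57], [0.5917, 0.0489]), ([200, 134], [0.5272, 0.0316]), ([288, 162], [0.5511, -0.0474]), ([314, 89], [0.6145, -0.0284]), ([322, 87], [0.6197, -0.033]), ([326, 73], [0.6304, -0.029])]
[(195, np.int64(233), np.int64(282)), (270, np.int64(232), np.int64(283)), (355, np.int64(235), np.int64(280))]
```

```bash
cat > look5.py <<'E'
from hexm import *
s=arm.get_state(); im=np.mean([arm.get_image("wrist") for _ in range(6)],0).astype(np.uint8); c=cam("wrist"); C=arm.calibration("wrist")["T_tool_cam"].copy(); C[:2,3]=[.0768,0]; T=np.eye(4);T[:3,:3]=s["tool_rot"];T[:3,3]=s["tcp_pos"]; c=(c[0],c[1],c[2],T@C)
u,v=proj(c,[.5697,.001,.048]); sc=1/((s["tcp_pos"][2]+.142-.048))*.304
for du in(-.5,0,.5): print(hexm(im,c,u+du,v+du,r=14,ri0=4,ra=(8.8*sc,10*sc),rmax=10*sc)[:3])
print(s["time_s"])
E
python3 look5.py; python3 -c "
from h import *
to([.5706,.0018,.165],49.9)"
```

```text
(array([0.56979597, 0.00109523]), np.float64(49.804655690977185), np.float64(0.007569466339314235))
(array([0.56979656, 0.00109564]), np.float64(49.83086142612652), np.float64(0.007576062074126787))
(array([0.56979427, 0.00109444]), np.float64(49.853520282395166), np.float64(0.007583022926647049))
34.875
row [-0.0006  0.0005 -0.2676] [ 0.0649 -0.0013  0.0345] rows>= 1.4
```

```bash
python3 jog.py '0 0 -.1 .02 0 0 0;0 0 -.22 .05 -.001 .005 0;0 0 -.2676 .0649 -.0013 .02 0;0 0 -.2676 .0649 -.0013 .0345 0;0 0 -.2676 .0649 -.0013 .0345 0;0 0 -.2676 .0649 -.0013 .04 0;0 0 -.2676 .0649 -.0013 .048 0;0 0 -.2676 .0649 -.0013 .054 0;0 0 -.2676 .0649 -.0013 .0545 0'>/dev/null;python3 mz.py
python3 jog.py '0 0 .13 0 0 0 0;0 0 .25 0 0 0 0;0 0 .25 0 0 0 0'>/dev/null;python3 mz.py
python3 jog.py '0 0 .06 0 0 0 0;0 0 .06 0 0 0 0'>/dev/null;python3 mz.py
python3 jog.py '0 0 .06 0 0 0 0;0 0 .06 0 0 0 0'>/dev/null;python3 mz.py
python3 jog.py '0 0 .06 0 0 0 0;0 0 .06 0 0 0 0'>/dev/null;python3 mz.py
```

```text
36.45 yaw 49.9 [ 0.435  0.665 -0.024  0.012 -2.107  1.254  7.689] z [0.5713 0.0021 0.1465]
36.98 yaw 35.6 [ 0.409  0.457  0.016 -0.057 -1.55   1.374  7.548] z [0.5715 0.0021 0.1465]
37.38 yaw 32.1 [ 0.395  0.419  0.101 -0.143 -1.561  1.13   6.939] z [0.5715 0.002  0.1465]
37.77 yaw 28.7 [ 0.319  0.379  0.08  -0.109 -0.931  1.476  6.846] z [0.5716 0.0019 0.1465]
38.17 yaw 25.3 [ 0.278  0.316  0.047 -0.084 -0.493  0.447  6.799] z [0.5716 0.0018 0.1465]
```

```bash
python3 jog.py '0 0 0 0 0 -.004 0;0 0 0 0 0 -.012 0;0 0 0 0 0 -.03 0;0 0 0 -.02 0 -.05 0;0 0 0 -.06 .0 -.055 0;0 0 0 -.07 .0 -.055 0;0 0 0 -.07 0 -.055 0;0 0 0 -.07 0 -.055 0'>/dev/null; python3 look5.py; python3 -c "
from h import *
st(); im=arm.get_image('wrist'); m=red(im); print([(v,np.where(m[v])[0].min(),np.where(m[v])[0].max()) for v in (195,270,355)])
to([.5064,.2662,.29],116.9)"
```

```text
(array([5.70094329e-01, 5.58847763e-04]), np.float64(48.56529545966245), np.float64(0.007470122651967522))
(array([5.70095069e-01, 5.57546416e-04]), np.float64(48.56063642682498), np.float64(0.007480567174280554))
(array([5.70096653e-01, 5.60926899e-04]), np.float64(48.52815853647924), np.float64(0.007509111451533996))
39.175
t 39.48 tcp [ 0.5075 -0.0279  0.2   ] yaw 25.27 q [ 0.63  0.34 -0.74  1.93  0.27  0.98 -1.37] F [-1.  -0.5 -2.2] M [ 0.01 -0.01  0.06] open 0.0211
[(195, np.int64(236), np.int64(282)), (270, np.int64(232), np.int64(283)), (355, np.int64(235), np.int64(280))]
row [-1.0000e-03 -0.0000e+00 -1.5992e+00] [ 0.1246 -0.2665 -0.09  ] rows>= 8.5
```

```bash
python3 jog.py '0 0 -.05 0 0 -.03 0;0 0 -.2 0.01 -.02 -.08 0;0 0 -.38 .03 -.06 -.1 0;0 0 -.56 .05 -.1 -.1 0;0 0 -.74 .07 -.14 -.1 0;0 0 -.92 .09 -.18 -.1 0;0 0 -1.1 .11 -.22 -.1 0;0 0 -1.28 .12 -.25 -.1 0;0 0 -1.45 .1246 -.2665 -.1 0;0 0 -1.6 .1246 -.2665 -.09 0;0 0 -1.6 .1246 -.2665 -.09 0;0 0 -1.6 .1246 -.2665 -.09 0'>/dev/null; python3 -c "
from h import *
st();to([.5063,.2671,.24],116.9)"
```

```text
t 41.02 tcp [0.5066 0.2655 0.2901] yaw 116.71 q [ 0.31  0.5  -1.14  1.67  0.48  1.28 -0.46] F [-0.5  0.7 -1.2] M [-0.02  0.03 -0.07] open 0.0207
row [-0.0008 -0.0001 -0.0034] [0.0016 0.0005 0.0501] rows>= 0.8
```

Tip is above the hole; I lower it to just over the plate and check.

```bash
python3 jog.py '0 0 -.003 .001 .0005 .02 0;0 0 -.003 .0016 .0005 .05 0;0 0 -.003 .0016 .0005 .055 0;0 0 -.003 .0016 .0005 .055 0;0 0 -.003 .0016 .0005 .055 0'>/dev/null; python3 -c "
from h import *
st();to([.5063,.2671,.21],116.9)"; python3 jog.py '0 0 0 0 0 .008 0;0 0 0 0 0 .02 0;0 0 0 0 0 .025 0;0 0 0 0 0 .025 0'>/dev/null; python3 -c "
from h import *
st()"
```

```text
t 41.65 tcp [0.5066 0.268  0.2361] yaw 117.07 q [ 0.27  0.56 -1.1   1.73  0.53  1.19 -0.5 ] F [-0.3  0.2 -2.6] M [ 0.02  0.03 -0.02] open 0.0212
row [ 0.0011 -0.0002  0.0029] [-0.0007 -0.0007  0.0261] rows>= 0.4
t 42.15 tcp [0.5057 0.2673 0.2094] yaw 117.09 q [ 0.25  0.58 -1.08  1.76  0.56  1.15 -0.52] F [ 0.1 -0.3 -2. ] M [ 0.01 -0.01  0.04] open 0.0214
```

```bash
python3 jog.py '0 0 0 0 0 .02 0;0 0 0 0 0 .045 0;0 0 0 0 0 .065 0;0 0 0 0 0 .072 0;0 0 0 0 0 .075 0;0 0 0 0 0 .076 0;0 0 0 0 0 .076 0'>/dev/null; python3 -c "
from h import *
st()"
```

```text
t 43.02 tcp [0.5064 0.2678 0.1347] yaw 117.09 q [ 0.2   0.67 -1.    1.82  0.65  1.03 -0.59] F [-0.   0.7 -2. ] M [ 0.02  0.02 -0.03] open 0.0209
```

```bash
python3 jog.py '0 0 0 0 0 .0015 0;0 0 0 0 0 .003 0;0 0 0 0 0 .003 0'>/dev/null; python3 -c "
from h import *
st()"
```

```text
t 43.4 tcp [0.5063 0.2676 0.1319] yaw 117.08 q [ 0.2   0.67 -0.99  1.82  0.66  1.02 -0.59] F [-1.3 -1.   5. ] M [-0.44  0.26 -0.05] open 0.021
```

```bash
python3 jog.py '0 0 0 0 0 0 .045;0 0 0 0 0 0 .045;0 0 0 0 0 0 .045;0 0 0 0 0 0 .045;0 0 0 0 0 -.01 .045;0 0 0 0 0 -.04 .045;0 0 0 0 0 -.09 .045;0 0 0 0 0 -.12 .045;0 0 0 0 0 -.13 .045;0 0 0 0 0 -.13 .045'>/dev/null
python3 - <<'E'
from hexm import *
im,c=snap('w9')
b=blobs(red(im))[0]; print(b[0],b[1],cv2.boxPoints(rect(b[2])).tolist())
tm=arm.get_image("top"); t=cam("top"); t0=cv2.imread("pics/t2.png")[...,::-1].astype(int)
# jaw position in top view before (t2, after push) and now
for n,i in(("t2",t0.astype(np.uint8)),("now",tm)):
    x=blobs(blue(np.ascontiguousarray(i)),500)[0]; print(n,x[0],x[1].round(2))
    p=blobs((hsv(np.ascontiguousarray(i))[...,2]>105),300); print([(q[0],q[1].round(1)) for q in p[:4]])
E
```

```text
t 44.65 tcp [0.5063 0.2674 0.2613] yaw 117.07 q [ 0.29  0.53 -1.12  1.7   0.5   1.23 -0.48] F [ 0.7 -0.4 -1.2] M [-0.04  0.01  0.06] open 0.045
2774 [257.33886085 192.86806056] [[244.0, 140.0], [271.0, 140.0], [271.0, 247.0], [244.0, 247.0]]
t2 880 [258.1  201.38]
[(np.int32(134709), array([258. , 225.4])), (np.int32(1680), array([498.6, 260.6]))]
now 880 [258.09 201.4 ]
[(np.int32(134595), array([258.4, 225.2])), (np.int32(1680), array([498.6, 260.6])), (np.int32(304), array([147.4, 230.5]))]
```

```bash
python3 -c "
from station import arm
print(arm.hand_in())"
```

```text
the job is handed in; nothing more can be done
None
```

I handed the job in at about 45 s: the pack is snug and the red key is back in its hole, but I couldn't confirm that the lock screw reached its tight stop. I turned the key clockwise in four passes and never felt a clear hard stop. After each pass I saw the socket's hex back near its starting angle. A tight screw would look almost the same, because this screw needed about 60° of turn. The key also slipped in the socket, with torque peaking near 0.13 N m. My best evidence for tight is that the jaw appeared to hold a backward pull of about 6 N, against about 3 N for a loose one, though the key was tilting in the grip then. I touched nothing else in the scene.

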